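Unstack the kitchen containers into their trays

ROBOT

A 6-joint arm with a two-finger parallel gripper is mounted at the origin on the work surface. World frame = base frame: x ahead of the robot, y to its left, z up, the work surface at z = 0. Lengths are in m, angles in rad, forces in N, time in s.
With the tool pointing down it reaches from about 0.325 to 0.9 m from the base axis. Payload 6.1 kg.
Tool frame: the origin (TCP) lies between the finger pads; the fingertips stand arm.tips_ahead ahead of it and the grasp point (between the pads) lies 5 mm behind it (arm.tips_ahead is the distance from the TCP to the fingertips, in m); z points along the fingers, y is the direction in which the jaws open and shut (so a half turn about z gives the same grasp; the last joint's range is limited). The gripper opens to 85 mm and grips with 20 to 120 N. Pads are 22 mm wide; open, the fingers measure 114 mm over their backs; the gripper's body (76 mm by 85 mm) begins 54 mm behind the grasp point. The pads swing forward as they close: fully open they stand 13 mm farther back than shut.
Start: joints at [-1.402, 0.22, 1.526, -0, 1.395, -0.126], TCP at [0.182, -0.598, 0.245] pointing down, gripper open.
Joint ranges: [-2.98, 2.98], [-0.91, 2.08], [0.09, 2.57], [-1.24, 4.39], [0.2, 2.65], [-2.68, 2.68]. Speed limits (rad/s): [2.57, 2.57, 3.01, 3.14, 3.14, 3.14].

INTERFACE

Orientations are given as a rotation vector (axis times angle).
In Python, from workcell import arm gives the robot as it stands.
- The arm moves only by the tool send_rows, never from a script. Its argument "commands" is a list of rows, each an object with "jaw": the closure, from 0 (fully open) to 1 (shut); "travel": the shift along the world's x, y, z in mm, a list of three; "rot": the turn, a rotation vector about the world's x, y, z in units of 5 degrees (1.0 is 5 degrees), a list of three. In form: [{"jaw": jaw, "travel": [tx, ty, tz], "rot": [ax, ay, az]}, ...]. A call has 1 to 5 rows; each row is the pose to reach, as a shift and turn from the pose commanded when the call began; what a row does not reach only later rows make up. A row lasts 1/12 s, in which the tool goes at most 41.7 mm and 7.16 degrees, less where a joint would pass 70% of its speed; a pose out of reach is approached as far as the arm can. A call with a gripper value outside its range is refused whole. The fingers move at their own pace and stop on an object; the grip force is fixed at half the most. Time passes only in rows, so rows that repeat a pose let the fingers close. It gives the time, the measured TCP pose, the force and the opening at its end, in the units of the state.
- arm.observe(): the state, without advancing time (a new reading comes with each control period).
- arm.get_image(name): name is "scene" or "side" or "wrist"; returns the picture (420x560x3 uint8, red, green, blue); there is no depth.
- arm.camera_model(name): a dict with "fov_y" (degrees; the focal length in pixels is half the picture's height over the tangent of half this angle, whatever the lens; pixels are square), "cx", "cy" (the principal point, pixels), "world_from_camera" (4x4, takes a point from camera to world coordinates). Camera axes: x right, y up, looking along -z (the intrinsics and any distortion apply to the point x, -y, -z); pixel columns grow to the right and rows downward; lengths in m; the calibration is good to about 2 mm. A picture is of the moment at which its call begins: read the wrist's pose just before it. camera_model takes no time and is no camera call; for the wrist camera it gives the pose at the moment of the call.
- arm.close_job(): hands the job in, once; it reports no verdict.
The state is a dict: "t": time; "qpos": joint angles; "qd": joint speeds; "effort": joint torques, N m; "eef_pos": TCP position; "ee_rot": TCP orientation; "wrist_force": force on the tool from outside, world axes, zero at the start; "ft_torque": the same for the moment, N m; "gripper_width": finger opening in m.
Only numpy, scipy, OpenCV 4.12 (cv2) and the standard library are available. Lean on these libraries where they do the work, as an engineer would, in place of code of your own. Each camera call takes 0.05 s, during which the arm holds its last target.

TASK

Take the stack of four containers apart from the top down, and set each one upright and flat in the shallow wooden tray of its own shape and size (small pot, round tin, square box, long food keeper), the square and long ones squared up with their trays. Finish with each one before taking the next, never tip one over, and leave the mortar and the plates where they are.

Things in the scene. Friction and masses are not known exactly. Their poses are not given: they have to be found in the camera images.
- small_pot: Top of the stack: small closed wooden pot, upright cylinder 36 mm diameter, 40 mm high, mass about 60 g; the top 6 mm is a slightly narrower fixed lid with a flat top. Grip across its diameter at any yaw. Origin: centre of its underside, z up.
- round_tin: Third from the table in the stack, under the small pot: closed steel tin with white lid, upright cylinder 50 mm diameter, 40 mm high, about 120 g; the top 6 mm is a slightly narrower fixed lid with a flat top. Grip across its diameter at any yaw. Origin: centre of its underside, z up.
- square_box: Second from the table in the stack, under the round tin: square white enamel box with a flat fixed steel lid, 56 x 56 mm, 40 mm high (lid: top 7 mm, 54 mm wide), about 150 g. It sits up to 25 mm off the middle of the long keeper, along the keeper's length. Grip across either pair of sides. Origin: centre of its underside, z up. x and y run along its sides.
- long_keeper: Bottom of the stack, standing on the table: long white plastic food keeper with a flat fixed grey lid, 140 mm long, 60 mm wide, 45 mm high (lid: top 9 mm, 58 mm wide), about 200 g. Grip across its 60 mm width at mid-length. Origin: centre of its underside, z up. y along its length, x across its width; its length lies within 0.35 rad of world y.
- small_tray: Place of the small pot: the smaller of the two shallow round dark-wood trays, 66 mm outer and 56 mm inner diameter. Origin: centre of its underside on the table, z up. Fixed to the table; floor top 4 mm above the table, lip 5 mm thick rising to 9 mm above the table (5 mm above its floor), so 10 mm free all round its container.
- round_tray: Place of the round tin: the larger of the two shallow round dark-wood trays, 80 mm outer and 70 mm inner diameter. Origin: centre of its underside on the table, z up. Fixed to the table; floor top 4 mm above the table, lip 5 mm thick rising to 9 mm above the table (5 mm above its floor), so 10 mm free all round its container.
- square_tray: Place of the square box: shallow square dark-wood tray, 86 mm outer and 76 mm inner side; x and y along its sides. Origin: centre of its underside on the table, z up. Fixed to the table; floor top 4 mm above the table, lip 5 mm thick rising to 9 mm above the table (5 mm above its floor), so 10 mm free all round its container.
- long_tray: Place of the long keeper: shallow oblong dark-wood tray, outer 170 x 90 mm, inner 160 x 80 mm; y along its length, x across; its length lies within 0.35 rad of world y. Origin: centre of its underside on the table, z up. Fixed to the table; floor top 4 mm above the table, lip 5 mm thick rising to 9 mm above the table (5 mm above its floor), so 10 mm free all round its container.
- mortar: Bystander: grey stone mortar, 130 mm across the rim, 85 mm high, with a leaning pestle that sticks out to 135 mm high and about 62 mm from the axis; loose, 2.2 kg; at one side of the work. Origin: centre of its underside, z up.
- plates: Bystander: two stacked white enamel plates 170 mm across, 26 mm high, with a steel spoon lying in them reaching 35 mm high; loose as one piece, 0.6 kg; at the other side of the work. Origin: centre of its underside, z up.
Things that resemble listed ones, but are neither listed nor needed, are in the scene too. What is shaped like the long_tray but orange, pink or purple is not meant.

How it is judged:
By the outcome, as a careful person would: the job done as asked, in the order asked, and still so for the second after the job is handed in, with the robot touching nothing.
It also fails if it takes over 115 s, if anything falls off the work surface, if the arm or the gripper's body presses on something with over 40 N, if the wrist force passes 120 N, or if a joint passes its speed limit or range.

## Working session

There is one attempt and no reset: what is moved stays moved. The work goes in short steps, Python scripts to look and compute and a tool call to move; the robot and the scene stay as the last step left them, time stands still between calls to the robot, and variables do not carry over. Pictures are saved under pics/ and viewed, and the job is handed in when it is done.

Besides the shell and the picture viewer there is one more tool, called after "Emit:" as name([rows], argument=value, ...), one row to a line, values as JSON. send_rows: Moves the arm, as the interface text tells. Its arguments: {"type":"object","properties":{"commands":{"type":"array","items":{"type":"object","properties":{"jaw":{"type":"number"},"travel":{"type":"array","items":{"type":"number"}},"rot":{"type":"array","items":{"type":"number"}}}}}},"required":["commands"]}

```bash
mkdir -p pics; ls; python3 - <<'E'
from workcell import arm
import cv2
print(arm.observe()); print(arm.tips_ahead)
for n in("scene","side","wrist"):
    m=arm.camera_model(n); print(n,m)
    cv2.imwrite(f"pics/{n}0.png",arm.get_image(n)[:,:,::-1])
E
```

```text
pics
{'t': 0.0, 'qpos': array([-1.40211364e+00,  2.21233223e-01,  1.52762473e+00,  4.62246919e-05,
        1.39467052e+00, -1.26095711e-01]), 'qd': array([ 2.67521584e-03,  6.86076031e-05,  4.26559542e-04, -5.14564020e-04,
       -1.91339246e-03,  4.05926629e-04]), 'effort': array([ 2.12178848e-04, -4.96893096e+01, -3.89399207e+01, -3.47573159e-04,
        1.11396462e-02, -1.47385549e-05]), 'eef_pos': array([ 0.18149584, -0.59746815,  0.2441876 ]), 'ee_rot': array([-3.10561760e+00, -4.61065165e-01, -6.70995686e-06]), 'wrist_force': array([ 0.64243026, -0.17955349, -0.17566402]), 'ft_torque': array([ 0.02973216, -0.0240992 , -0.04428374]), 'gripper_width': 0.08510586548923538}
0.014
scene {'fov_y': 54.85864725885362, 'cx': 288.6146229672722, 'cy': 211.04863612224196, 'world_from_camera': array([[-0.46716757, -0.67584071,  0.57008227,  1.08750255],
       [ 0.88404885, -0.36766489,  0.28858301,  0.2277098 ],
       [ 0.01456309,  0.63879721,  0.76923732,  0.8802746 ],
       [ 0.        ,  0.        ,  0.        ,  1.        ]])}
side {'fov_y': 44.43346022928723, 'cx': 273.7545492850191, 'cy': 210.77508268513344, 'world_from_camera': array([[-0.92948355,  0.23198783, -0.28677861,  0.10920568],
       [-0.36849531, -0.54926099,  0.75001572,  0.97307839],
       [ 0.01647821,  0.80280385,  0.59601548,  0.93202802],
       [ 0.        ,  0.        ,  0.        ,  1.        ]])}
wrist {'fov_y': 60.77082291605006, 'cx': 280.16024440987536, 'cy': 211.96286817508698, 'world_from_camera': array([[ 0.29091693,  0.90920463,  0.29784944,  0.25773786],
       [-0.95674651,  0.27706442,  0.08872102, -0.57449771],
       [-0.00185792, -0.31077686,  0.95048109,  0.37324074],
       [ 0.        ,  0.        ,  0.        ,  1.        ]])}
```

View pics/scene0.png

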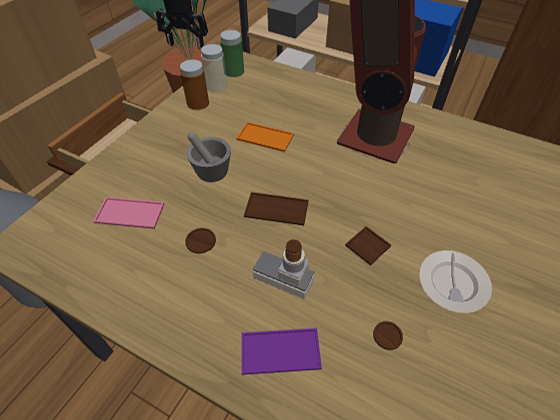

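View pics/side0.png

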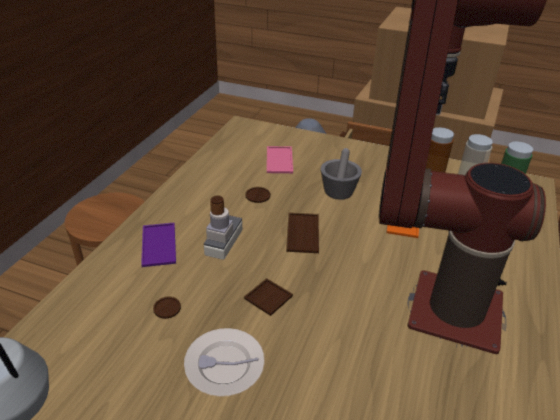

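View pics/wrist0.png

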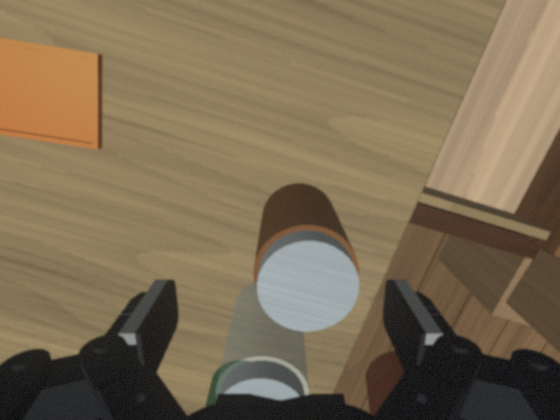

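Scene view: the stack is at about (290,268), the dark oblong tray at (277,208), the square tray at (368,245), round trays at (201,240) and (388,335), the mortar at (209,158) and the plates at (455,280). The coloured oblongs are decoys. The side view agrees. Next I measure the trays in both views.

```bash
cat > h.py <<'E'
import numpy as np, cv2
from workcell import arm
def ray(name,uv,m=None,H=420):
    m=m or arm.camera_model(name)
    f=H/2/np.tan(np.radians(m["fov_y"])/2); uv=np.atleast_2d(uv).astype(float)
    d=np.c_[(uv[:,0]-m["cx"])/f,-(uv[:,1]-m["cy"])/f,-np.ones(len(uv))]
    T=m["world_from_camera"]; return T[:3,3],d@T[:3,:3].T
def plane(name,uv,z,m=None):
    o,d=ray(name,uv,m); s=(z-o[2])/d[:,2]; return o+s[:,None]*d
def proj(name,p,m=None):
    m=m or arm.camera_model(name); T=np.linalg.inv(m["world_from_camera"]); f=210/np.tan(np.radians(m["fov_y"])/2)
    p=np.atleast_2d(p)@T[:3,:3].T+T[:3,3]; return np.c_[m["cx"]-f*p[:,0]/p[:,2],m["cy"]+f*p[:,1]/p[:,2]]
def load(p): return cv2.imread(p)
E
python3 - <<'E'
from h import *
for n,seeds in(("scene",[(277,208),(368,245),(201,240),(388,335)]),("side",[(303,232),(269,296),(258,195),(167,307)])):
    im=load(f"pics/{n}0.png"); g=im.max(2); mask=(g<95).astype(np.uint8)
    k,lab,st,c=cv2.connectedComponentsWithStats(mask)
    for s in seeds:
        w=lab[s[1]-3:s[1]+4,s[0]-3:s[0]+4]; w=w[w>0]; l=np.bincount(w).argmax() if len(w) else 0
        if l==0: print(n,s,im[s[1],s[0]]);continue
        cs,_=cv2.findContours((lab==l).astype(np.uint8),cv2.RETR_EXTERNAL,cv2.CHAIN_APPROX_NONE)
        ct=max(cs,key=cv2.contourArea)[:,0,:]
        P=plane(n,ct,0.009)[:,:2]*1000
        r=cv2.minAreaRect(P.astype(np.float32)); h=cv2.convexHull(P.astype(np.float32)); 
        print(n,s,"area",st[l,4],"rect c",np.round(r[0],1),"size",np.round(r[1],1),"ang",round(r[2],1),"worldarea",round(cv2.contourArea(h)))
E
```

```text
scene (277, 208) area 1546 rect c [ 448.4 -135.5] size [ 94.4 169.7] ang 18.2 worldarea 15841
scene (368, 245) area 933 rect c [444.3 137.1] size [87.4 90.4] ang 72.3 worldarea 7767
scene (201, 240) area 603 rect c [ 640.5 -256.2] size [81.3 75.5] ang 37.0 worldarea 4890
scene (388, 335) area 652 rect c [655.5 264.1] size [62.6 65.5] ang 28.2 worldarea 3268
side (303, 232) area 1215 rect c [ 440.3 -127.1] size [ 88.1 179.1] ang 18.0 worldarea 15417
side (269, 296) area 989 rect c [436.6 144.4] size [91.2 90.5] ang 71.9 worldarea 8081
side (258, 195) area 317 rect c [ 631.  -249.7] size [75.7 82.7] ang 23.0 worldarea 5130
side (167, 307) area 476 rect c [646.6 271.4] size [64.7 67.3] ang 22.5 worldarea 3475
```

```bash
python3 - <<'E'
from h import *
a=load("pics/scene0.png")[220:310,235:335]; b=load("pics/side0.png")[185:265,180:270]
cv2.imwrite("pics/stack.png",np.hstack([cv2.resize(a,(400,360),interpolation=cv2.INTER_CUBIC),cv2.resize(b,(400,360),interpolation=cv2.INTER_CUBIC)]))
E
```

```text
(no output)
```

View pics/stack.png

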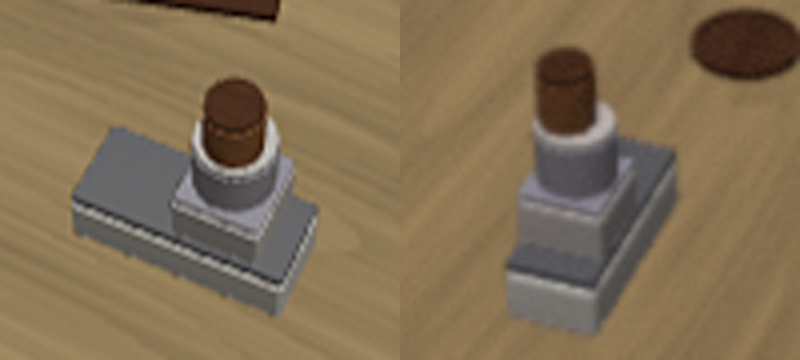

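```bash
python3 - <<'E'
from h import *
def tri(a,b):
    o1,d1=ray("scene",a);o2,d2=ray("side",b);d1=d1[0]/np.linalg.norm(d1);d2=d2[0]/np.linalg.norm(d2)
    s=np.linalg.lstsq(np.c_[d1,-d2],o2-o1,rcond=None)[0];p,q=o1+s[0]*d1,o2+s[1]*d2
    print(np.round((p+q)/2*1000,1),"gap",np.round((p-q)*1000,1))
tri((293.7,244.5),(217.6,199.4))
print(plane("scene",(293.7,244.5),.165)[0],plane("side",(217.6,199.4),.165)[0])
tri((277,208),(303,232));tri((368.,245),(269,296));tri((201,240),(258,195));tri((388,335),(167,307))
m=arm.camera_model("wrist")
o=arm.observe();import scipy.spatial.transform as t
R=t.Rotation.from_rotvec(o["ee_rot"]).as_matrix();T=m["world_from_camera"]
print(np.round(R.T@(T[:3,3]-o["eef_pos"]),4),np.round(R.T@T[:3,:3],3));print(R.round(3))
E
```

```text
[632.5  11.8 160.4] gap [-0.6 -0.9  0.7]
[0.63487354 0.01267774 0.165     ] [0.62944744 0.01845351 0.165     ]
[ 441.7 -136.3    0.8] gap [-0.1 -0.2  0.2]
[437.7 136.6   0.6] gap [ 0.9  1.2 -0.8]
[ 635.  -260.3   -0.9] gap [-0.6 -0.8  0.7]
[650.7 265.2   1.8] gap [ 0.3  0.4 -0.1]
[ 7.970e-02 -1.000e-04 -1.289e-01] [[ 0.     0.95   0.311]
 [ 1.    -0.    -0.   ]
 [ 0.     0.311 -0.95 ]]
[[ 0.957  0.291 -0.   ]
 [ 0.291 -0.957  0.001]
 [ 0.    -0.001 -1.   ]]
```

Emit:
send_rows([
  {"jaw":0,"travel":[25,20,20],"rot":[0,0,0]},
  {"jaw":0,"travel":[50,43,40],"rot":[0,0,0]},
  {"jaw":0,"travel":[80,68,55],"rot":[0,0,0]},
  {"jaw":0,"travel":[110,94,55],"rot":[0,0,0]},
  {"jaw":0,"travel":[140,119,55],"rot":[0,0,0]},
])

```text
t: 0.57
eef_pos: [0.3228, -0.4783, 0.3018]
ee_rot: [3.105, 0.46, 0.001]
wrist_force: [0.3, 0.2, 0.7]
gripper_width: 0.0856
```

Emit:
send_rows([
  {"jaw":0,"travel":[30,26,0],"rot":[0,0,0]},
  {"jaw":0,"travel":[60,51,0],"rot":[0,0,0]},
  {"jaw":0,"travel":[90,77,0],"rot":[0,0,0]},
  {"jaw":0,"travel":[120,102,0],"rot":[0,0,0]},
  {"jaw":0,"travel":[150,128,0],"rot":[0,0,0]},
])

```text
t: 0.98
eef_pos: [0.4727, -0.3495, 0.3001]
ee_rot: [-3.107, -0.461, 0.0]
wrist_force: [-0.1, 0.0, 0.1]
gripper_width: 0.085
```

Emit:
send_rows([
  {"jaw":0,"travel":[30,26,0],"rot":[0,0,0]},
  {"jaw":0,"travel":[60,51,0],"rot":[0,0,0]},
  {"jaw":0,"travel":[90,77,0],"rot":[0,0,0]},
  {"jaw":0,"travel":[110,110,0],"rot":[0,0,0]},
  {"jaw":0,"travel":[110,110,0],"rot":[0,0,0]},
])

```text
t: 1.4
eef_pos: [0.5847, -0.2348, 0.2996]
ee_rot: [-3.103, -0.471, -0.002]
wrist_force: [0.1, 0.7, 0.7]
gripper_width: 0.0855
```

```bash
cat >> h.py <<'E'
import pickle
def snap(tag,n="wrist"):
    o=arm.observe();m=arm.camera_model(n);im=arm.get_image(n)[:,:,::-1].copy()
    cv2.imwrite(f"pics/{tag}.png",im);pickle.dump((m,o),open(f"pics/{tag}.pkl","wb"))
    print("t",o["t"].__round__(2),"tcp",np.round(o["eef_pos"]*1000,1),"rot",np.round(o["ee_rot"],3),"w",round(o["gripper_width"]*1000,1),"F",np.round(o["wrist_force"],1),"q",np.round(o["qpos"],2))
    return im,m
E
python3 -c "
from h import *
snap('w1')"
```

```text
t 1.4 tcp [ 584.7 -234.8  299.6] rot [-3.103e+00 -4.710e-01 -2.000e-03] w 85.5 F [0.1 0.7 0.7] q [-0.51  0.2   1.44  0.    1.49  0.76]
```

View pics/w1.png

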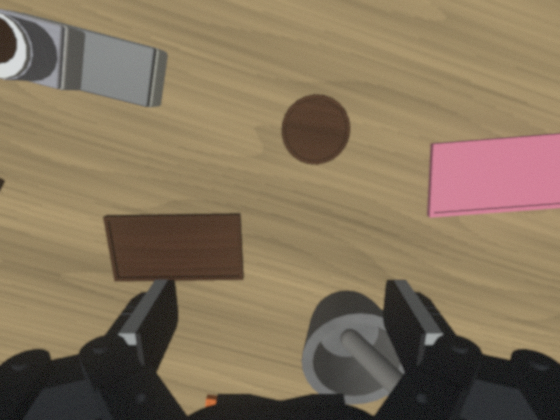

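Wrist view: the larger round tray is at (316,129), the dark oblong at (175,246), the mortar at (350,350), the pink decoy at right, and part of the stack at upper left. Next I measure these.

```bash
cat >> h.py <<'E'
def meas(tag,seeds,name="wrist",thr=95,z=0.009,fn=None):
    m,o=pickle.load(open(f"pics/{tag}.pkl","rb"));im=load(f"pics/{tag}.png")
    mask=((im.max(2)<thr) if fn is None else fn(im.astype(int))).astype(np.uint8)
    k,lab,st,c=cv2.connectedComponentsWithStats(mask)
    for s in seeds:
        w=lab[s[1]-3:s[1]+4,s[0]-3:s[0]+4];w=w[w>0]
        if not len(w): print(s,"none",im[s[1],s[0]]);continue
        l=np.bincount(w).argmax();M=(lab==l).astype(np.uint8)
        cs,_=cv2.findContours(M,cv2.RETR_EXTERNAL,cv2.CHAIN_APPROX_NONE);ct=max(cs,key=cv2.contourArea)
        hull=cv2.convexHull(ct)[:,0,:].astype(float);P=(plane(name,hull,z,m)[:,:2]*1000).astype(np.float32)
        r=cv2.minAreaRect(P);e=cv2.minEnclosingCircle(P);A=cv2.contourArea(P)
        M2=cv2.moments(P.reshape(-1,1,2))
        print(s,"bbox",st[l,:4],"rect",np.round(r[0],1),np.round(r[1],1),round(r[2],1),"centroid",np.round([M2["m10"]/M2["m00"],M2["m01"]/M2["m00"]],1),"eqdiam",round(2*np.sqrt(A/np.pi),1))
E
python3 - <<'E'
from h import *
meas('w1',[(316,129),(150,260)])
m,o=pickle.load(open('pics/w1.pkl','rb'))
print(plane("wrist",[(350,345)],.085,m)*1000)
# manual corners of long tray outer
c=[(105,214),(240,213),(243,279),(115,281)]
P=plane("wrist",c,.009,m)*1000;print(P.round(1),P.mean(0))
E
```

```text
(316, 129) bbox [282  95  67  68] rect [ 636.8 -259.6] [75. 76.] 17.3 centroid [ 636.5 -259.9] eqdiam 75.8
(150, 260) bbox [  0 213 560 207] rect [ 370.7 -297.2] [329.2 848.4] 17.5 centroid [ 331.4 -284.4] eqdiam 500.2
[[ 424.26594786 -367.75615829   85.        ]]
[[ 462.9  -44.8    9. ]
 [ 513.9 -203.9    9. ]
 [ 427.1 -231.7    9. ]
 [ 373.9  -71.5    9. ]] [ 444.42887024 -137.9780437     9.        ]
```

Emit:
send_rows([
  {"jaw":0,"travel":[4,20,5],"rot":[0,0,1.4]},
  {"jaw":0,"travel":[8,40,10],"rot":[0,0,2.8]},
  {"jaw":0,"travel":[12,60,15],"rot":[0,0,4.2]},
  {"jaw":0,"travel":[16,80,20],"rot":[0,0,5.6]},
  {"jaw":0,"travel":[20,100,20],"rot":[0,0,7]},
])

```text
t: 1.87
eef_pos: [0.6015, -0.1414, 0.3214]
ee_rot: [2.821, 1.381, 0.001]
wrist_force: [0.4, 0.1, 0.1]
gripper_width: 0.0853
```

Emit:
send_rows([
  {"jaw":0,"travel":[4,30,0],"rot":[0,0,1.4]},
  {"jaw":0,"travel":[8,60,0],"rot":[0,0,2.8]},
  {"jaw":0,"travel":[12,90,0],"rot":[0,0,4.2]},
  {"jaw":0,"travel":[16,120,0],"rot":[0,0,5.6]},
  {"jaw":0,"travel":[20,140,0],"rot":[0,0,7]},
])

```text
t: 2.28
eef_pos: [0.6212, 0.0004, 0.3202]
ee_rot: [-2.274, -2.167, 0.0]
wrist_force: [0.1, -0.3, -0.6]
gripper_width: 0.085
```

Emit:
send_rows([
  {"jaw":0,"travel":[2,10,0],"rot":[0,0,1.4]},
  {"jaw":0,"travel":[3,20,0],"rot":[0,0,2.8]},
  {"jaw":0,"travel":[3,20,0],"rot":[0,0,4]},
  {"jaw":0,"travel":[3,20,0],"rot":[0,0,4]},
])

```text
t: 2.62
eef_pos: [0.6243, 0.0186, 0.32]
ee_rot: [-1.866, -2.527, 0.001]
wrist_force: [-0.2, 0.2, -0.1]
gripper_width: 0.0854
```

```bash
python3 -c "
from h import *
snap('w2')"
```

```text
t 2.62 tcp [624.3  18.6 320. ] rot [-1.866e+00 -2.527e+00  1.000e-03] w 85.4 F [-0.2  0.2 -0.1] q [-0.1   0.18  1.43 -0.    1.53 -0.39]
```

View pics/w2.png

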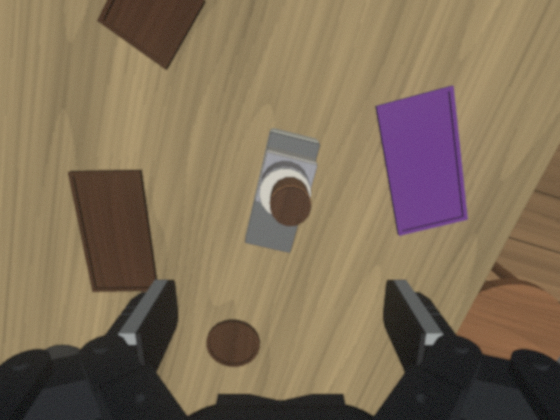

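The wrist view is directly over the stack, with the pot top at about (290,203). The keeper is slightly rotated, the long tray is at left, the square tray at top and the round tray at bottom.

```bash
python3 - <<'E'
from h import *
im=load('pics/w2.png');a=im[115:265,220:360]
cv2.imwrite('pics/w2c.png',cv2.resize(a,None,fx=4,fy=4,interpolation=cv2.INTER_CUBIC))
E
```

```text
(no output)
```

View pics/w2c.png

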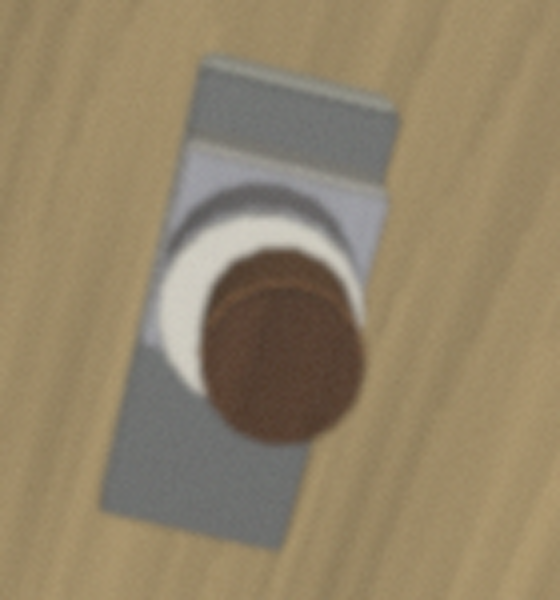

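```bash
python3 - <<'E'
from h import *
m,o=pickle.load(open('pics/w2.pkl','rb'))
cv=lambda p:np.array(p)/4.-.375+[220,115]
W=lambda p,z:plane("wrist",cv(p),z,m)*1000
print("pot",W([(283,365),(203,365),(362,365),(283,443)],.165).round(1))
P=W([(204,68),(397,112),(280,550),(102,512)],.045);print("keeper",P.round(1),P.mean(0).round(1));d=P[0]+P[1]-P[2]-P[3];print(np.degrees(np.arctan2(-d[0],d[1])))
B=W([(190,150),(388,198)],.085);print(B.round(1),B.mean(0))
meas('w2',[(232,340)])
c=[(70,171),(141,170),(157,290),(92,291)]
P=plane("wrist",c,.009,m)*1000;print("long tray",P.round(1),P.mean(0).round(1))
E
```

```text
pot [[634.4  13.7 165. ]
 [618.6   8.8 165. ]
 [650.1  18.5 165. ]
 [639.7  -2.7 165. ]]
keeper [[601.8  54.7  45. ]
 [656.7  59.1  45. ]
 [665.9 -77.8  45. ]
 [610.1 -81.7  45. ]] [633.6 -11.4  45. ]
3.664945452939718
[[604.1  38.2  85. ]
 [656.1  41.4  85. ]] [630.10761465  39.76364711  85.        ]
(232, 340) bbox [207 320  52  46] rect [ 635.5 -256.9] [75.4 79. ] 17.2 centroid [ 635.9 -256.7] eqdiam 78.1
long tray [[ 376.8  -68.6    9. ]
 [ 461.1  -41.3    9. ]
 [ 512.7 -202.5    9. ]
 [ 426.4 -230.8    9. ]] [ 444.2 -135.8    9. ]
```

Emit:
send_rows([
  {"jaw":0,"travel":[10,-5,-20],"rot":[0,0,0]},
  {"jaw":0,"travel":[10,-5,-60],"rot":[0,0,0]},
  {"jaw":0,"travel":[10,-5,-100],"rot":[0,0,0]},
  {"jaw":0,"travel":[10,-5,-120],"rot":[0,0,0]},
  {"jaw":0,"travel":[10,-5,-120],"rot":[0,0,0]},
])

```text
t: 3.08
eef_pos: [0.6304, 0.0131, 0.1931]
ee_rot: [-1.871, -2.511, 0.01]
wrist_force: [-0.5, 0.1, -0.4]
gripper_width: 0.0855
```

```bash
python3 -c "
from h import *
snap('w3');print(arm.tips_ahead)"
```

```text
t 3.08 tcp [630.4  13.1 193.1] rot [-1.871 -2.511  0.01 ] w 85.5 F [-0.5  0.1 -0.4] q [-0.1   0.28  1.55 -0.    1.32 -0.39]
0.014
```

View pics/w3.png

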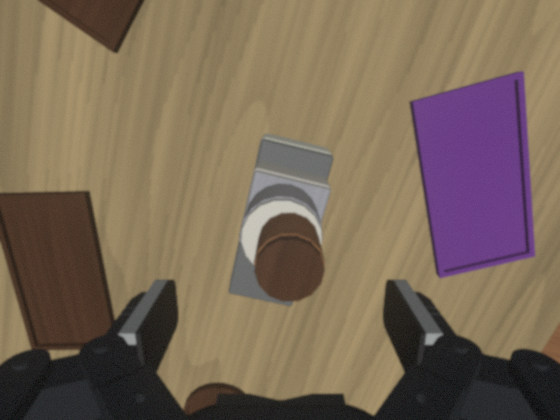

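The pot top is at about (290,266), between the fingers and roughly centred at 281. I check its position again.

```bash
python3 -c "
from h import *
o=arm.observe();print(o['eef_pos'],o['ee_rot'])
m,o=pickle.load(open('pics/w3.pkl','rb'))
im=load('pics/w3.png')[190:310,220:350];cv2.imwrite('pics/w3c.png',cv2.resize(im,None,fx=4,fy=4))
print(plane('wrist',[(290,267),(256,267),(324,267),(290,300)],.165,m)*1000)"
```

```text
[0.6323508  0.01306124 0.1969359 ] [-1.8726866  -2.51531967  0.00577896]
[[634.45122235  14.87339206 165.        ]
 [618.64374412  10.05503343 165.        ]
 [650.22263259  19.68075662 165.        ]
 [639.8354555   -2.60379434 165.        ]]
```

Emit:
send_rows([
  {"jaw":0,"travel":[0,1,-15],"rot":[0,0,0]},
  {"jaw":0,"travel":[0,1,-30],"rot":[0,0,0]},
  {"jaw":0,"travel":[0,1,-45],"rot":[0,0,0]},
  {"jaw":0,"travel":[0,1,-50],"rot":[0,0,0]},
  {"jaw":0,"travel":[0,1,-50],"rot":[0,0,0]},
])

```text
t: 3.55
eef_pos: [0.6349, 0.0145, 0.1511]
ee_rot: [1.873, 2.522, 0.0]
wrist_force: [0.8, -0.0, 0.4]
gripper_width: 0.0856
```

Emit:
send_rows([
  {"jaw":0.3,"travel":[0,0,0],"rot":[0,0,0]},
  {"jaw":0.4,"travel":[0,0,0],"rot":[0,0,0]},
  {"jaw":0.45,"travel":[0,0,0],"rot":[0,0,0]},
])

```text
t: 3.8
eef_pos: [0.6357, 0.0148, 0.1522]
ee_rot: [1.87, 2.521, 0.002]
wrist_force: [0.4, 0.3, 0.6]
gripper_width: 0.0517
```

```bash
python3 -c "
from h import *
snap('w4')"
```

```text
t 3.8 tcp [635.7  14.8 152.2] rot [1.870e+00 2.521e+00 2.000e-03] w 51.7 F [0.4 0.3 0.6] q [-0.1   0.32  1.58 -0.    1.23 -0.4 ]
```

View pics/w4.png

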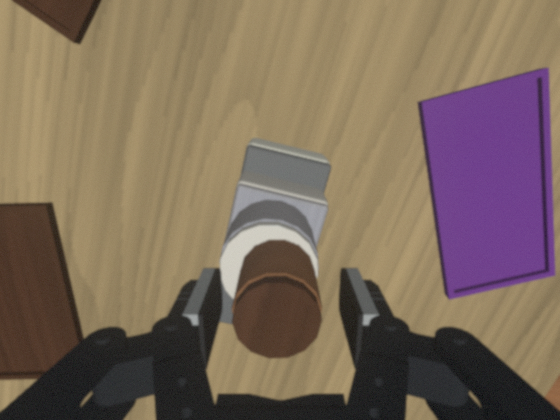

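The pot top, at (277,312), is centred between the pads, which are at (207,300) and (355,300). I lower slightly and grip.

Emit:
send_rows([
  {"jaw":0.5,"travel":[0,0,-4],"rot":[0,0,0]},
  {"jaw":1,"travel":[0,0,-4],"rot":[0,0,0]},
  {"jaw":1,"travel":[0,0,-4],"rot":[0,0,0]},
  {"jaw":1,"travel":[0,0,-4],"rot":[0,0,0]},
  {"jaw":1,"travel":[0,0,-4],"rot":[0,0,0]},
])

```text
t: 4.27
eef_pos: [0.6348, 0.015, 0.1465]
ee_rot: [1.871, 2.523, 0.0]
wrist_force: [0.1, 0.0, 2.1]
gripper_width: 0.0344
```

Emit:
send_rows([
  {"jaw":1,"travel":[0,0,5],"rot":[0,0,0]},
  {"jaw":1,"travel":[0,0,15],"rot":[0,0,0]},
  {"jaw":1,"travel":[0,0,40],"rot":[0,0,0]},
  {"jaw":1,"travel":[0,0,70],"rot":[0,0,0]},
  {"jaw":1,"travel":[0,0,90],"rot":[0,0,0]},
])

```text
t: 4.68
eef_pos: [0.6351, 0.015, 0.2395]
ee_rot: [1.87, 2.522, 0.002]
wrist_force: [0.6, 0.3, 0.3]
gripper_width: 0.034
```

Emit:
send_rows([
  {"jaw":1,"travel":[2,30,0],"rot":[0,0,0]},
  {"jaw":1,"travel":[4,60,0],"rot":[0,0,0]},
  {"jaw":1,"travel":[6,90,0],"rot":[0,0,0]},
  {"jaw":1,"travel":[8,115,0],"rot":[0,0,0]},
  {"jaw":1,"travel":[8,130,0],"rot":[0,0,0]},
])

```text
t: 5.1
eef_pos: [0.6425, 0.1476, 0.2371]
ee_rot: [-1.869, -2.525, -0.002]
wrist_force: [-1.1, 0.3, -0.9]
gripper_width: 0.0343
```

Emit:
send_rows([
  {"jaw":1,"travel":[0,0,0],"rot":[0,0,0]},
  {"jaw":1,"travel":[0,0,0],"rot":[0,0,0]},
])

```text
t: 5.27
eef_pos: [0.6424, 0.1454, 0.2365]
ee_rot: [1.869, 2.525, -0.001]
wrist_force: [0.6, -0.2, -1.1]
gripper_width: 0.0341
```

```bash
python3 -c "
from h import *
snap('w5');snap('s5','side')"
```

```text
t 5.27 tcp [642.4 145.4 236.5] rot [ 1.869e+00  2.525e+00 -1.000e-03] w 34.1 F [ 0.6 -0.2 -1.1] q [ 0.1   0.31  1.44 -0.    1.4  -0.19]
t 5.32 tcp [642.5 144.4 236.4] rot [ 1.870e+00  2.524e+00 -1.000e-03] w 34.5 F [ 0.6 -0.2 -0.5] q [ 0.1   0.31  1.44 -0.    1.4  -0.19]
```

View pics/w5.png

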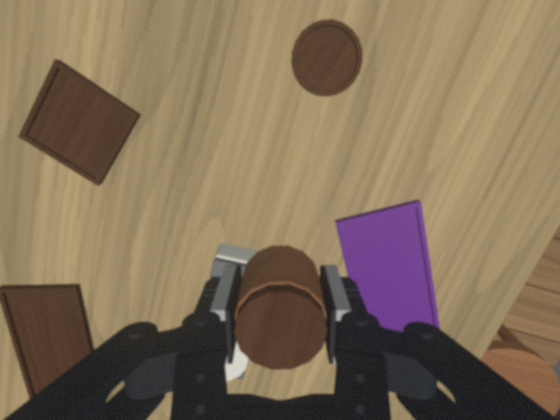

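View pics/s5.png

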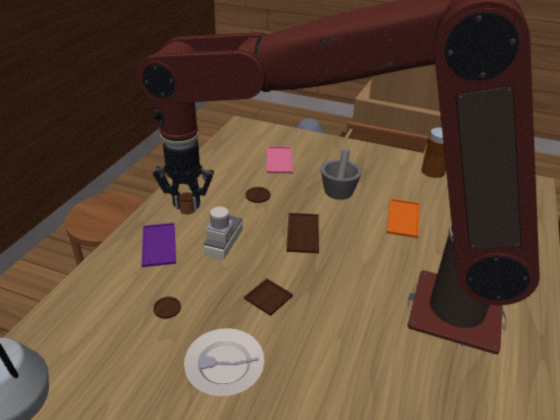

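The pot is held upright, with its body reaching (281,250) in the wrist view. The small tray is at (326,58) and the square tray at (80,122). Next I measure both and the pot's offset.

```bash
python3 - <<'E'
from h import *
meas('w5',[(326,58),(80,122)])
E
```

```text
(326, 58) bbox [293  21  68  74] rect [650.4 264.3] [61.7 61.9] 17.6 centroid [650.2 264.3] eqdiam 62.0
(80, 122) bbox [ 20  60 120 124] rect [440.4 137.7] [86.4 87.2] 71.7 centroid [440.4 137.8] eqdiam 97.6
```

Emit:
send_rows([
  {"jaw":1,"travel":[2,30,0],"rot":[0,0,0]},
  {"jaw":1,"travel":[4,60,-20],"rot":[0,0,0]},
  {"jaw":1,"travel":[6,90,-40],"rot":[0,0,0]},
  {"jaw":1,"travel":[8,110,-70],"rot":[0,0,0]},
  {"jaw":1,"travel":[8,120,-100],"rot":[0,0,0]},
])

```text
t: 5.78
eef_pos: [0.6517, 0.2663, 0.1366]
ee_rot: [1.87, 2.522, 0.004]
wrist_force: [0.8, -0.7, -1.5]
gripper_width: 0.0343
```

Emit:
send_rows([
  {"jaw":1,"travel":[0,0,-30],"rot":[0,0,0]},
  {"jaw":1,"travel":[0,0,-60],"rot":[0,0,0]},
  {"jaw":1,"travel":[0,0,-80],"rot":[0,0,0]},
  {"jaw":1,"travel":[0,0,-80],"rot":[0,0,0]},
  {"jaw":1,"travel":[0,0,-80],"rot":[0,0,0]},
])

```text
t: 6.2
eef_pos: [0.6498, 0.2633, 0.0549]
ee_rot: [-1.872, -2.521, 0.005]
wrist_force: [0.6, -0.7, 0.8]
gripper_width: 0.0345
```

```bash
python3 -c "
from h import *
snap('w6');snap('c6','scene')
a=load('pics/c6.png')[290:380,330:450];cv2.imwrite('pics/c6c.png',cv2.resize(a,None,fx=5,fy=5,interpolation=2))"
```

```text
t 6.2 tcp [649.8 263.3  54.9] rot [-1.872 -2.521  0.005] w 34.5 F [ 0.6 -0.7  0.8] q [ 0.27  0.58  1.43 -0.    1.13 -0.02]
t 6.25 tcp [651.4 263.9  57.2] rot [1.873e+00 2.522e+00 1.000e-03] w 34.3 F [ 0.4 -0.5 -0.1] q [ 0.27  0.58  1.43 -0.    1.13 -0.02]
```

View pics/w6.png

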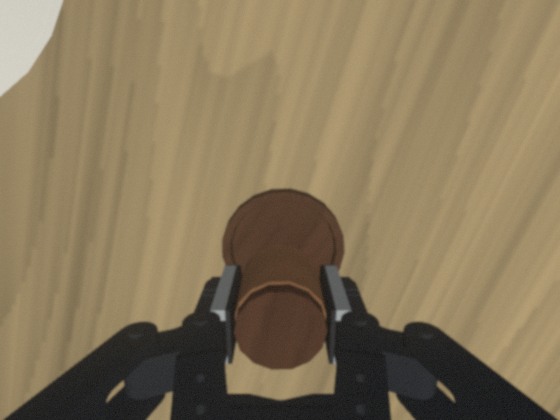

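View pics/c6c.png

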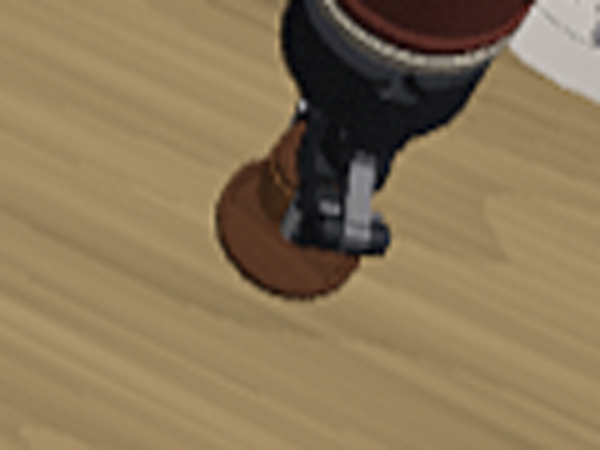

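The tray outline spans x 222–343 with its top edge at y 188, and the pot is centred over it laterally. I check the fore-aft direction.

```bash
python3 -c "
from h import *
m,o=pickle.load(open('pics/w6.pkl','rb'))
P=plane('wrist',[(283,188),(222,240),(343,240)],.009,m)*1000;print(P)
u=np.array([-.294,.956]);print('centre from top edge',P[0,:2]-33*u, 'mid',P[1:].mean(0))"
```

```text
[[640.67326799 297.50415937   9.        ]
 [618.12954071 261.15761196   9.        ]
 [679.14425451 279.70350004   9.        ]]
centre from top edge [650.37526799 265.95615937] mid [648.63689761 270.430556     9.        ]
```

Tray centre is about (650.4,265.5), within 2 mm of the target. I lower the last 30 mm slowly.

Emit:
send_rows([
  {"jaw":1,"travel":[0,1,-10],"rot":[0,0,0]},
  {"jaw":1,"travel":[0,1,-20],"rot":[0,0,0]},
  {"jaw":1,"travel":[0,1,-26],"rot":[0,0,0]},
  {"jaw":1,"travel":[0,1,-28],"rot":[0,0,0]},
  {"jaw":1,"travel":[0,1,-28],"rot":[0,0,0]},
])

```text
t: 6.72
eef_pos: [0.6496, 0.2658, 0.027]
ee_rot: [-1.87, -2.523, 0.003]
wrist_force: [0.0, -0.3, -0.7]
gripper_width: 0.0339
```

Emit:
send_rows([
  {"jaw":1,"travel":[0,0,-1],"rot":[0,0,0]},
  {"jaw":1,"travel":[0,0,-1],"rot":[0,0,0]},
])

```text
t: 6.88
eef_pos: [0.6507, 0.2661, 0.0274]
ee_rot: [1.871, 2.524, 0.0]
wrist_force: [0.2, -0.6, -1.6]
gripper_width: 0.0344
```

Emit:
send_rows([
  {"jaw":1,"travel":[0,0,-1],"rot":[0,0,0]},
  {"jaw":1,"travel":[0,0,-1.5],"rot":[0,0,0]},
  {"jaw":1,"travel":[0,0,-1.5],"rot":[0,0,0]},
])

```text
t: 7.13
eef_pos: [0.6507, 0.266, 0.0259]
ee_rot: [1.871, 2.524, 0.0]
wrist_force: [0.4, 0.8, -0.3]
gripper_width: 0.0344
```

Emit:
send_rows([
  {"jaw":1,"travel":[0,0,-1],"rot":[0,0,0]},
  {"jaw":1,"travel":[0,0,-1],"rot":[0,0,0]},
  {"jaw":1,"travel":[0,0,-1],"rot":[0,0,0]},
])

```text
t: 7.38
eef_pos: [0.6508, 0.2661, 0.0256]
ee_rot: [1.871, 2.523, 0.001]
wrist_force: [-2.7, -0.7, 4.7]
gripper_width: 0.0342
```

Emit:
send_rows([
  {"jaw":0.5,"travel":[0,0,0.5],"rot":[0,0,0]},
  {"jaw":0.4,"travel":[0,0,0.5],"rot":[0,0,0]},
  {"jaw":0.3,"travel":[0,0,0.5],"rot":[0,0,0]},
  {"jaw":0,"travel":[0,0,0.5],"rot":[0,0,0]},
  {"jaw":0,"travel":[0,0,5],"rot":[0,0,0]},
])

```text
t: 7.8
eef_pos: [0.6497, 0.2657, 0.0285]
ee_rot: [-1.87, -2.522, 0.003]
wrist_force: [0.3, -0.0, -0.0]
gripper_width: 0.081
```

Emit:
send_rows([
  {"jaw":0,"travel":[0,0,20],"rot":[0,0,0]},
  {"jaw":0,"travel":[0,0,50],"rot":[0,0,0]},
  {"jaw":0,"travel":[0,0,90],"rot":[0,0,0]},
  {"jaw":0,"travel":[0,-20,130],"rot":[0,0,0]},
  {"jaw":0,"travel":[0,-45,165],"rot":[0,0,0]},
])

```text
t: 8.22
eef_pos: [0.6505, 0.2248, 0.1939]
ee_rot: [1.867, 2.526, 0.003]
wrist_force: [1.3, 0.4, 0.7]
gripper_width: 0.085
```

```bash
python3 -c "
from h import *
snap('w7')"
```

```text
t 8.22 tcp [650.5 224.8 193.9] rot [1.867 2.526 0.003] w 85.0 F [1.3 0.4 0.7] q [ 0.22  0.4   1.4   0.    1.34 -0.08]
```

View pics/w7.png

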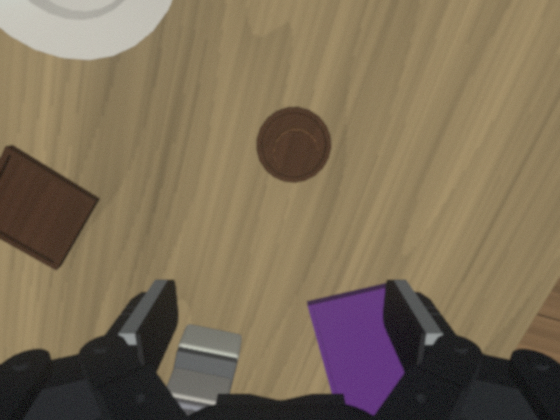

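The pot stands in the small tray, tray outline centred at (293,144) and lid arc inside it. Next I go back to the stack for the tin.

Emit:
send_rows([
  {"jaw":0,"travel":[-4,-35,10],"rot":[0,0,0]},
  {"jaw":0,"travel":[-8,-75,15],"rot":[0,0,0]},
  {"jaw":0,"travel":[-12,-115,15],"rot":[0,0,0]},
  {"jaw":0,"travel":[-16,-155,15],"rot":[0,0,0]},
  {"jaw":0,"travel":[-18,-190,15],"rot":[0,0,0]},
])

```text
t: 8.68
eef_pos: [0.632, 0.0313, 0.2067]
ee_rot: [1.871, 2.523, -0.0]
wrist_force: [0.3, 0.2, 0.7]
gripper_width: 0.0849
```

Emit:
send_rows([
  {"jaw":0,"travel":[0,-10,0],"rot":[0,0,0]},
  {"jaw":0,"travel":[0,-10,0],"rot":[0,0,0]},
  {"jaw":0,"travel":[0,-10,0],"rot":[0,0,0]},
])

```text
t: 8.93
eef_pos: [0.6327, 0.0234, 0.2063]
ee_rot: [-1.873, -2.522, -0.001]
wrist_force: [-1.3, 0.7, -0.0]
gripper_width: 0.0852
```

```bash
python3 -c "
from h import *
im,m=snap('w8')
cv2.imwrite('pics/w8c.png',cv2.resize(im[110:310,190:390],None,fx=3,fy=3,interpolation=2))"
```

```text
t 8.93 tcp [632.7  23.4 206.3] rot [-1.873e+00 -2.522e+00 -1.000e-03] w 85.2 F [-1.3  0.7 -0. ] q [-0.09  0.27  1.54  0.    1.33 -0.38]
```

View pics/w8c.png

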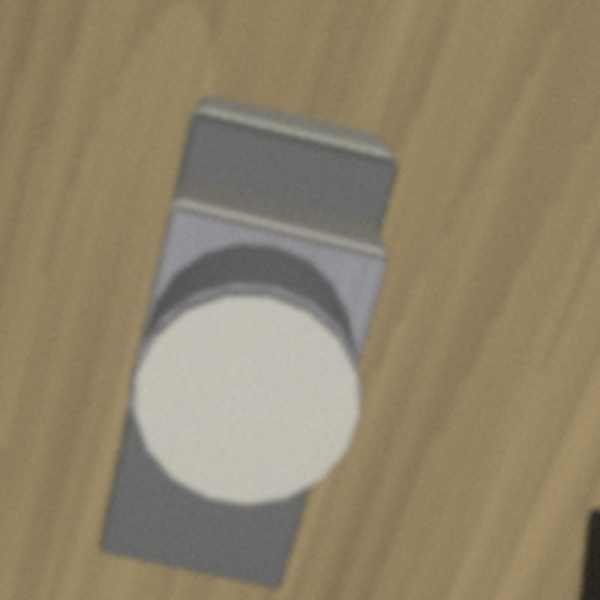

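The crop shows the tin's white lid at crop (247,400), with the box beneath it and the keeper below. Next I measure the lid.

```bash
python3 -c "
from h import *
meas('w8',[(272,243)],z=.125,fn=lambda im:(im.min(2)>160)&(im[:,:,2]>im[:,:,0]))
m,o=pickle.load(open('pics/w8.pkl','rb'))
c=np.array([(175,205),(385,252)])/3.-.33+[190,110]
P=plane('wrist',c,.085,m)*1000;print(P)
k=np.array([(197,112),(392,158),(278,586),(100,550)])/3.-.33+[190,110]
P=plane('wrist',k,.045,m)*1000;print(P,P.mean(0))"
```

```text
(272, 243) bbox [235 209  74  68] rect [630.5  12.1] [46.1 46.3] 60.6 centroid [630.4  12.2] eqdiam 46.4
[[603.86467495  39.35667616  85.        ]
 [655.35927751  42.83964513  85.        ]]
[[601.94095675  55.98369532  45.        ]
 [656.04074794  59.35505199  45.        ]
 [665.31908903 -77.60144269  45.        ]
 [609.3272255  -81.24132522  45.        ]] [633.1570048  -10.87600515  45.        ]
```

Emit:
send_rows([
  {"jaw":0,"travel":[-2,-11,-20],"rot":[0,0,0]},
  {"jaw":0,"travel":[-2,-11,-45],"rot":[0,0,0]},
  {"jaw":0,"travel":[-2,-11,-70],"rot":[0,0,0]},
  {"jaw":0,"travel":[-2,-11,-88],"rot":[0,0,0]},
  {"jaw":0,"travel":[-2,-11,-93],"rot":[0,0,0]},
])

```text
t: 9.4
eef_pos: [0.6281, 0.0149, 0.109]
ee_rot: [-1.865, -2.521, 0.005]
wrist_force: [-0.8, 0.4, -0.5]
gripper_width: 0.0854
```

Emit:
send_rows([
  {"jaw":0,"travel":[0,0,-4],"rot":[0,0,0]},
  {"jaw":0.2,"travel":[0,0,-4],"rot":[0,0,0]},
  {"jaw":0.25,"travel":[0,0,-4],"rot":[0,0,0]},
])

```text
t: 9.65
eef_pos: [0.6315, 0.0132, 0.1106]
ee_rot: [1.869, 2.523, 0.002]
wrist_force: [-0.2, -0.6, 0.7]
gripper_width: 0.0643
```

```bash
python3 -c "
from h import *
im,m=snap('w9')"
```

```text
t 9.65 tcp [631.5  13.2 110.6] rot [1.869e+00 2.523e+00 2.000e-03] w 64.3 F [-0.2 -0.6  0.7] q [-0.1   0.36  1.62  0.    1.16 -0.4 ]
```

View pics/w9.png

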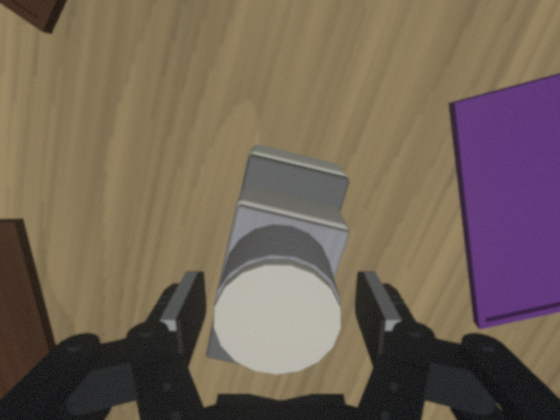

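The tin lid at (277,316) is well centred between the pads. I lower 3 mm, grip and lift.

Emit:
send_rows([
  {"jaw":0.3,"travel":[0,0,-3],"rot":[0,0,0]},
  {"jaw":1,"travel":[0,0,-3],"rot":[0,0,0]},
  {"jaw":1,"travel":[0,0,-3],"rot":[0,0,0]},
  {"jaw":1,"travel":[0,0,-3],"rot":[0,0,0]},
])

```text
t: 10.03
eef_pos: [0.6313, 0.0123, 0.1074]
ee_rot: [1.87, 2.522, 0.002]
wrist_force: [0.0, 1.0, 3.3]
gripper_width: 0.0485
```

Emit:
send_rows([
  {"jaw":1,"travel":[0,0,4],"rot":[0,0,0]},
  {"jaw":1,"travel":[0,0,15],"rot":[0,0,0]},
  {"jaw":1,"travel":[0,0,40],"rot":[0,0,0]},
  {"jaw":1,"travel":[0,-15,75],"rot":[0,0,0]},
  {"jaw":1,"travel":[0,-40,100],"rot":[0,0,0]},
])

```text
t: 10.45
eef_pos: [0.6306, -0.0258, 0.2087]
ee_rot: [-1.867, -2.526, -0.002]
wrist_force: [0.9, -0.6, -0.1]
gripper_width: 0.0485
```

Emit:
send_rows([
  {"jaw":1,"travel":[1,-35,0],"rot":[0,0,0]},
  {"jaw":1,"travel":[2,-75,0],"rot":[0,0,0]},
  {"jaw":1,"travel":[3,-115,0],"rot":[0,0,0]},
  {"jaw":1,"travel":[4,-155,0],"rot":[0,0,0]},
  {"jaw":1,"travel":[5,-190,-20],"rot":[0,0,0]},
])

```text
t: 10.87
eef_pos: [0.6377, -0.2212, 0.1918]
ee_rot: [1.867, 2.516, 0.002]
wrist_force: [1.9, -0.7, -0.6]
gripper_width: 0.0479
```

Emit:
send_rows([
  {"jaw":1,"travel":[0,-25,-30],"rot":[0,0,0]},
  {"jaw":1,"travel":[0,-40,-60],"rot":[0,0,0]},
  {"jaw":1,"travel":[0,-41,-95],"rot":[0,0,0]},
  {"jaw":1,"travel":[0,-41,-125],"rot":[0,0,0]},
  {"jaw":1,"travel":[0,-41,-130],"rot":[0,0,0]},
])

```text
t: 11.28
eef_pos: [0.6309, -0.2569, 0.0492]
ee_rot: [-1.866, -2.513, 0.002]
wrist_force: [-2.2, 0.8, -2.5]
gripper_width: 0.0483
```

Emit:
send_rows([
  {"jaw":1,"travel":[0,0,0],"rot":[0,0,0]},
  {"jaw":1,"travel":[0,0,0],"rot":[0,0,0]},
])

```text
t: 11.45
eef_pos: [0.6363, -0.2586, 0.0577]
ee_rot: [1.87, 2.523, 0.0]
wrist_force: [0.5, -0.9, -0.4]
gripper_width: 0.0483
```

```bash
python3 -c "
from h import *
im,m=snap('w10')"
```

```text
t 11.45 tcp [ 636.3 -258.6   57.7] rot [1.87  2.523 0.   ] w 48.3 F [ 0.5 -0.9 -0.4] q [-0.5   0.54  1.48 -0.    1.12 -0.8 ]
```

View pics/w10.png

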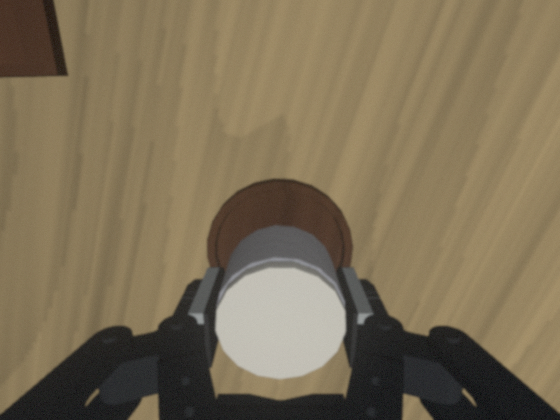

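The tray spans x 207–353 with its top edge at y 179, and the tin at x 281 is centred laterally.

```bash
python3 -c "
from h import *
m,o=pickle.load(open('pics/w10.pkl','rb'))
P=plane('wrist',[(280,179)],.009,m)*1000;print(P)
u=np.array([-.294,.956]);print('centre from top edge',P[0,:2]-40*u)"
```

```text
[[ 624.66716007 -221.03581422    9.        ]]
centre from top edge [ 636.42716007 -259.27581422]
```

Emit:
send_rows([
  {"jaw":1,"travel":[0,0,-10],"rot":[0,0,0]},
  {"jaw":1,"travel":[0,0,-20],"rot":[0,0,0]},
  {"jaw":1,"travel":[0,0,-27],"rot":[0,0,0]},
  {"jaw":1,"travel":[0,0,-29],"rot":[0,0,0]},
  {"jaw":1,"travel":[0,0,-29],"rot":[0,0,0]},
])

```text
t: 11.92
eef_pos: [0.6352, -0.2582, 0.0267]
ee_rot: [-1.87, -2.523, 0.0]
wrist_force: [0.2, 0.3, -1.8]
gripper_width: 0.0483
```

Emit:
send_rows([
  {"jaw":1,"travel":[0,0,-1],"rot":[0,0,0]},
  {"jaw":1,"travel":[0,0,-2],"rot":[0,0,0]},
  {"jaw":1,"travel":[0,0,-2],"rot":[0,0,0]},
])

```text
t: 12.17
eef_pos: [0.6356, -0.2584, 0.0265]
ee_rot: [-1.871, -2.523, 0.0]
wrist_force: [-5.4, 2.7, 7.2]
gripper_width: 0.0485
```

Contact at 7 N. I release and lift.

Emit:
send_rows([
  {"jaw":0.3,"travel":[0,0,0.5],"rot":[0,0,0]},
  {"jaw":0.2,"travel":[0,0,0.5],"rot":[0,0,0]},
  {"jaw":0.1,"travel":[0,0,0.5],"rot":[0,0,0]},
  {"jaw":0,"travel":[0,0,1],"rot":[0,0,0]},
  {"jaw":0,"travel":[0,0,6],"rot":[0,0,0]},
])

```text
t: 12.58
eef_pos: [0.6348, -0.2581, 0.0301]
ee_rot: [-1.87, -2.522, 0.0]
wrist_force: [1.1, 0.3, -0.3]
gripper_width: 0.0854
```

Emit:
send_rows([
  {"jaw":0,"travel":[0,0,25],"rot":[0,0,0]},
  {"jaw":0,"travel":[0,0,60],"rot":[0,0,0]},
  {"jaw":0,"travel":[0,0,95],"rot":[0,0,0]},
  {"jaw":0,"travel":[0,0,125],"rot":[0,0,0]},
  {"jaw":0,"travel":[0,0,125],"rot":[0,0,0]},
])

```text
t: 13.0
eef_pos: [0.6397, -0.2607, 0.1658]
ee_rot: [1.863, 2.513, 0.003]
wrist_force: [1.1, -1.4, 1.3]
gripper_width: 0.0854
```

```bash
python3 -c "
from h import *
im,m=snap('w11')"
```

```text
t 13.0 tcp [ 639.7 -260.7  165.8] rot [1.863 2.513 0.003] w 85.4 F [ 1.1 -1.4  1.3] q [-0.5   0.42  1.42 -0.    1.28 -0.8 ]
```

View pics/w11.png

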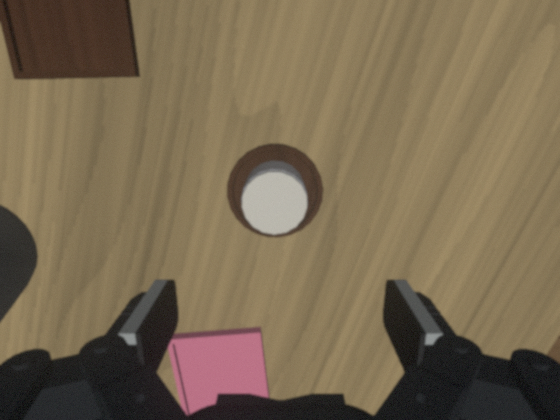

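The tin stands in the round tray: lid at (275,200), tray at (276,190). Next is the box; I align the jaws with its sides.

Emit:
send_rows([
  {"jaw":0,"travel":[-1,25,20],"rot":[0,0,-1.3]},
  {"jaw":0,"travel":[-2,60,40],"rot":[0,0,-2.6]},
  {"jaw":0,"travel":[-3,100,45],"rot":[0,0,-2.6]},
  {"jaw":0,"travel":[-4,140,45],"rot":[0,0,-2.6]},
  {"jaw":0,"travel":[-5,180,45],"rot":[0,0,-2.6]},
])

```text
t: 13.47
eef_pos: [0.6301, -0.0771, 0.201]
ee_rot: [-2.146, -2.294, -0.0]
wrist_force: [0.7, 0.1, -0.8]
gripper_width: 0.085
```

Emit:
send_rows([
  {"jaw":0,"travel":[0,40,0],"rot":[0,0,0]},
  {"jaw":0,"travel":[0,75,0],"rot":[0,0,0]},
  {"jaw":0,"travel":[0,100,0],"rot":[0,0,0]},
  {"jaw":0,"travel":[0,100,0],"rot":[0,0,0]},
  {"jaw":0,"travel":[0,100,0],"rot":[0,0,0]},
])

```text
t: 13.88
eef_pos: [0.6299, 0.0231, 0.2001]
ee_rot: [-2.14, -2.298, 0.002]
wrist_force: [0.5, -0.7, -0.4]
gripper_width: 0.0858
```

```bash
python3 -c "
from h import *
im,m=snap('w12')
cv2.imwrite('pics/w12c.png',cv2.resize(im[130:310,190:390],None,fx=3,fy=3,interpolation=2))"
```

```text
t 13.88 tcp [629.9  23.1 200.1] rot [-2.140e+00 -2.298e+00  2.000e-03] w 85.8 F [ 0.5 -0.7 -0.4] q [-0.09  0.27  1.56 -0.    1.32 -0.16]
```

View pics/w12c.png

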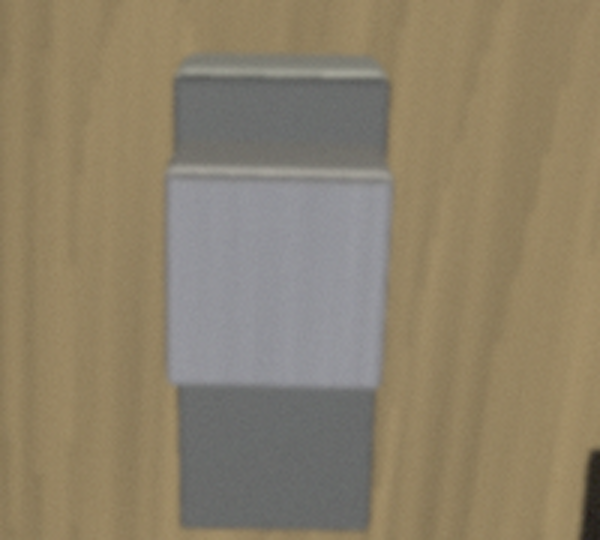

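The crop shows the box lid (light lavender) and keeper lid (grey) nearly square with the image. Corners measured next.

```bash
cat >> h.py <<'E'
def quad(tag,c,z,s,off):
    m,o=pickle.load(open(f'pics/{tag}.pkl','rb'));c=np.array(c,float)/s-(s-1)/2/s+off
    P=plane('wrist',c,z,m)[:,:2]*1000
    dy=P[0]+P[1]-P[2]-P[3];dx=P[1]+P[2]-P[0]-P[3]
    print('centre',P.mean(0).round(1),'yaw_y',np.degrees(np.arctan2(-dy[0],dy[1])).round(2),'yaw_x',np.degrees(np.arctan2(dx[1],dx[0])).round(2),'len x,y',np.round([np.linalg.norm(dx)/2,np.linalg.norm(dy)/2],1))
    r=o['ee_rot'];a=r[:2]/np.linalg.norm(r[:2]);print('jaw yaw',np.degrees(np.arctan2(2*a[1]**2-1,2*a[0]*a[1])).round(2),'tcp',(o['eef_pos']*1000).round(1))
E
python3 - <<'E'
from h import *
quad('w12',[(168,178),(391,180),(381,386),(171,383)],.085,3,[190,130])
quad('w12',[(176,77),(388,78),(368,526),(181,525)],.045,3,[190,130])
im=load('pics/w12.png').astype(int)
print(im[200,250],im[285,280])
meas('w12',[(280,220)],z=.085,fn=lambda im:(im[:,:,0]-im[:,:,2]>8)&(im.min(2)>120))
E
```

```text
centre [631.7  13.6] yaw_y 3.28 yaw_x 3.41 len x,y [52.3 52.8]
jaw yaw 4.07 tcp [629.9  23.1 200.1]
centre [633.7 -10.7] yaw_y 3.3 yaw_x 3.81 len x,y [ 56.4 136.2]
jaw yaw 4.07 tcp [629.9  23.1 200.1]
[155 151 150] [104 105 105]Traceback (most recent call last):
  File "<stdin>", line 6, in <module>
  File "h.py", line 32, in meas
    print(s,"bbox",st[l,:4],"rect",np.round(r[0],1),np.round(r[1],1),round(r[2],1),"centroid",np.round([M2["m10"]/M2["m00"],M2["m01"]/M2["m00"]],1),"eqdiam",round(2*np.sqrt(A/np.pi),1))
                                                                                                        ~~~~~~~~~^~~~~~~~~~
ZeroDivisionError: float division by zero
```

Emit:
send_rows([
  {"jaw":0,"travel":[1.5,-9.5,-25],"rot":[0,0,-0.1]},
  {"jaw":0,"travel":[1.5,-9.5,-60],"rot":[0,0,-0.1]},
  {"jaw":0,"travel":[1.5,-9.5,-95],"rot":[0,0,-0.1]},
  {"jaw":0,"travel":[1.5,-9.5,-118],"rot":[0,0,-0.1]},
  {"jaw":0,"travel":[1.5,-9.5,-125],"rot":[0,0,-0.1]},
])

```text
t: 14.35
eef_pos: [0.6282, 0.0104, 0.0704]
ee_rot: [-2.152, -2.279, 0.009]
wrist_force: [-1.9, 1.2, 0.5]
gripper_width: 0.0852
```

Emit:
send_rows([
  {"jaw":0,"travel":[0,0,-5],"rot":[0,0,0]},
  {"jaw":0.15,"travel":[0,0,-5],"rot":[0,0,0]},
  {"jaw":0.15,"travel":[0,0,-5],"rot":[0,0,0]},
])

```text
t: 14.6
eef_pos: [0.6334, 0.0113, 0.0729]
ee_rot: [2.154, 2.284, 0.002]
wrist_force: [0.6, 0.2, 0.3]
gripper_width: 0.0725
```

```bash
python3 -c "
from h import *
im,m=snap('w13')"
```

```text
t 14.6 tcp [633.4  11.3  72.9] rot [2.154e+00 2.284e+00 2.000e-03] w 72.5 F [0.6 0.2 0.3] q [-0.11  0.41  1.63 -0.    1.1  -0.17]
```

View pics/w13.png

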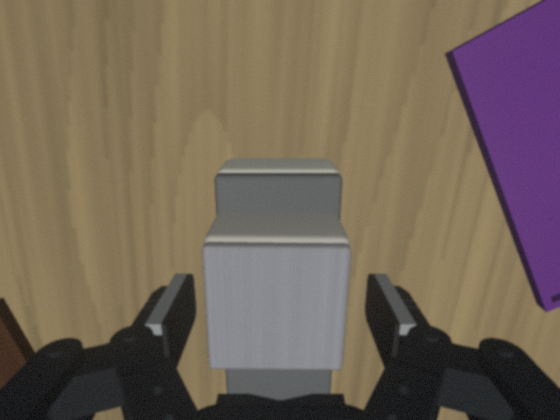

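The box lid, x 206–348, is centred and parallel between the pads. I adjust and grip.

Emit:
send_rows([
  {"jaw":0.15,"travel":[-1,2,-5],"rot":[0,0,0]},
  {"jaw":0.2,"travel":[-1,2,-5],"rot":[0,0,0]},
  {"jaw":1,"travel":[-1,2,-5],"rot":[0,0,0]},
  {"jaw":1,"travel":[-1,2,-5],"rot":[0,0,0]},
  {"jaw":1,"travel":[-1,2,-5],"rot":[0,0,0]},
])

```text
t: 15.07
eef_pos: [0.6318, 0.0141, 0.0672]
ee_rot: [2.154, 2.286, 0.002]
wrist_force: [-0.6, -0.3, 2.9]
gripper_width: 0.0548
```

Emit:
send_rows([
  {"jaw":1,"travel":[0,0,4],"rot":[0,0,0]},
  {"jaw":1,"travel":[0,0,15],"rot":[0,0,0]},
  {"jaw":1,"travel":[0,0,40],"rot":[0,0,0]},
  {"jaw":1,"travel":[0,0,75],"rot":[0,0,0]},
  {"jaw":1,"travel":[0,0,90],"rot":[0,0,0]},
])

```text
t: 15.48
eef_pos: [0.6326, 0.0138, 0.1609]
ee_rot: [2.152, 2.284, 0.004]
wrist_force: [2.4, -0.3, -0.0]
gripper_width: 0.0548
```

Emit:
send_rows([
  {"jaw":1,"travel":[-30,8,0],"rot":[0,0,-0.7]},
  {"jaw":1,"travel":[-65,17,0],"rot":[0,0,-1.5]},
  {"jaw":1,"travel":[-100,27,0],"rot":[0,0,-2.3]},
  {"jaw":1,"travel":[-135,37,0],"rot":[0,0,-3.1]},
  {"jaw":1,"travel":[-170,46,0],"rot":[0,0,-3.9]},
])

```text
t: 15.9
eef_pos: [0.4592, 0.0603, 0.1563]
ee_rot: [-2.514, -1.883, 0.0]
wrist_force: [-0.3, -0.5, -1.0]
gripper_width: 0.0546
```

Emit:
send_rows([
  {"jaw":1,"travel":[-25,6,0],"rot":[0,0,-0.43]},
  {"jaw":1,"travel":[-37,10,0],"rot":[0,0,-0.43]},
  {"jaw":1,"travel":[-37,10,0],"rot":[0,0,-0.43]},
  {"jaw":1,"travel":[-37,10,0],"rot":[0,0,-0.43]},
])

```text
t: 16.23
eef_pos: [0.4242, 0.0701, 0.157]
ee_rot: [2.544, 1.841, 0.002]
wrist_force: [0.1, -0.2, -2.4]
gripper_width: 0.0544
```

```bash
python3 -c "
from h import *
im,m=snap('w14')"
```

```text
t 16.23 tcp [424.2  70.1 157. ] rot [2.544e+00 1.841e+00 2.000e-03] w 54.4 F [ 0.1 -0.2 -2.4] q [-0.02 -0.18  2.1  -0.    1.21  0.3 ]
```

View pics/w14.png

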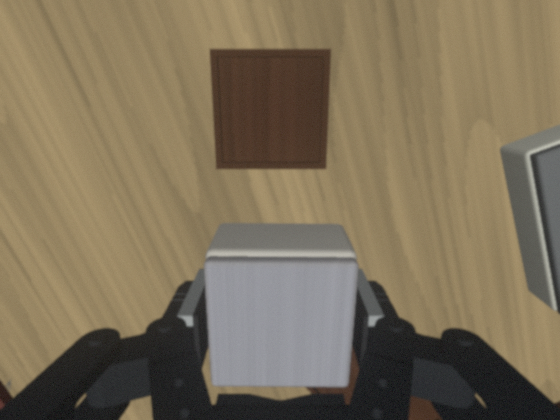

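The square tray, corners about (210,49), (330,49), (326,169), (216,169), lies straight ahead and parallel to the held box. Next I measure it.

```bash
python3 - <<'E'
from h import *
im=load('pics/w14.png')[30:190,190:350];cv2.imwrite('pics/w14c.png',cv2.resize(im,None,fx=3,fy=3,interpolation=2))
quad('w14',[(210,49),(330,49),(326,169),(216,169)],.009,1,[0,0])
meas('w14',[(270,110)])
# held box lid corners (z = tcp+18)
quad('w14',[(207,258),(356,258),(349,386),(213,386)],.157+.018,1,[0,0])
E
```

```text
centre [438.7 136.6] yaw_y -18.17 yaw_x -18.19 len x,y [85.5 86. ]
jaw yaw -18.21 tcp [424.2  70.1 157. ]
(270, 110) bbox [211  49 119 119] rect [438.8 137.4] [84.5 85.1] 71.8 centroid [438.8 137.2] eqdiam 95.3
centre [424.4  69.8] yaw_y -18.32 yaw_x -18.26 len x,y [51.7 54.5]
jaw yaw -18.21 tcp [424.2  70.1 157. ]
```

Emit:
send_rows([
  {"jaw":1,"travel":[5,22,0],"rot":[0,0,0]},
  {"jaw":1,"travel":[10,45,-15],"rot":[0,0,0]},
  {"jaw":1,"travel":[15,67,-40],"rot":[0,0,0]},
  {"jaw":1,"travel":[15,67,-70],"rot":[0,0,0]},
  {"jaw":1,"travel":[15,67,-95],"rot":[0,0,0]},
])

```text
t: 16.7
eef_pos: [0.4406, 0.1378, 0.0602]
ee_rot: [2.544, 1.843, 0.002]
wrist_force: [-0.0, -0.7, -3.3]
gripper_width: 0.0549
```

Emit:
send_rows([
  {"jaw":1,"travel":[0,0,-8],"rot":[0,0,0]},
  {"jaw":1,"travel":[0,0,-8],"rot":[0,0,0]},
  {"jaw":1,"travel":[0,0,-8],"rot":[0,0,0]},
])

```text
t: 16.95
eef_pos: [0.4399, 0.1367, 0.0536]
ee_rot: [-2.546, -1.84, 0.0]
wrist_force: [-0.0, -0.7, -1.7]
gripper_width: 0.0548
```

```bash
python3 -c "
from h import *
im,m=snap('w15')"
```

```text
t 16.95 tcp [439.9 136.7  53.6] rot [-2.546 -1.84   0.   ] w 54.8 F [-0.  -0.7 -1.7] q [ 0.13  0.07  2.09 -0.    0.98  0.45]
```

View pics/w15.png

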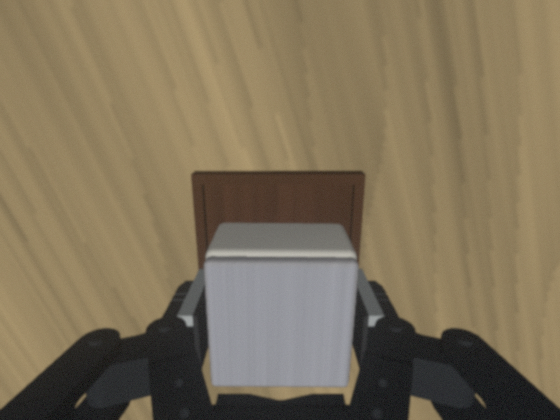

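```bash
python3 -c "
from h import *
m,o=pickle.load(open('pics/w15.pkl','rb'))
P=plane('wrist',[(193,171),(363.5,171)],.009,m)*1000;print(P)
u=np.array([.312,.95]);print('centre from top edge',P.mean(0)[:2]-43*u)"
```

```text
[[412.96231112 192.16663558   9.        ]
 [492.51859627 165.90337448   9.        ]]
centre from top edge [439.32445369 138.18500503]
```

Tray edges are about (193,171)–(363,171), giving centre (439.3,138.2), which is 1–1.5 mm from the TCP. I lower.

Emit:
send_rows([
  {"jaw":1,"travel":[-0.5,1.2,-10],"rot":[0,0,0]},
  {"jaw":1,"travel":[-0.5,1.2,-18],"rot":[0,0,0]},
  {"jaw":1,"travel":[-0.5,1.2,-24],"rot":[0,0,0]},
  {"jaw":1,"travel":[-0.5,1.2,-25.5],"rot":[0,0,0]},
  {"jaw":1,"travel":[-0.5,1.2,-25.5],"rot":[0,0,0]},
])

```text
t: 17.42
eef_pos: [0.4379, 0.1381, 0.0271]
ee_rot: [-2.545, -1.84, 0.002]
wrist_force: [0.5, -0.8, -2.0]
gripper_width: 0.0547
```

Emit:
send_rows([
  {"jaw":1,"travel":[0,0,-1],"rot":[0,0,0]},
  {"jaw":1,"travel":[0,0,-2],"rot":[0,0,0]},
  {"jaw":1,"travel":[0,0,-2],"rot":[0,0,0]},
])

```text
t: 17.67
eef_pos: [0.4389, 0.1382, 0.0261]
ee_rot: [2.545, 1.841, 0.001]
wrist_force: [-0.4, -0.3, 0.8]
gripper_width: 0.0545
```

Emit:
send_rows([
  {"jaw":1,"travel":[0,0,-1],"rot":[0,0,0]},
  {"jaw":1,"travel":[0,0,-1],"rot":[0,0,0]},
])

```text
t: 17.83
eef_pos: [0.439, 0.1382, 0.0261]
ee_rot: [2.545, 1.841, 0.0]
wrist_force: [-5.9, -0.4, 11.7]
gripper_width: 0.0547
```

Firm contact at 12 N. I ease up, release and lift.

Emit:
send_rows([
  {"jaw":1,"travel":[0,0,0.5],"rot":[0,0,0]},
  {"jaw":0.2,"travel":[0,0,0.8],"rot":[0,0,0]},
  {"jaw":0.1,"travel":[0,0,1],"rot":[0,0,0]},
  {"jaw":0,"travel":[0,0,1],"rot":[0,0,0]},
  {"jaw":0,"travel":[0,0,3],"rot":[0,0,0]},
])

```text
t: 18.25
eef_pos: [0.4384, 0.1381, 0.0275]
ee_rot: [-2.546, -1.841, 0.0]
wrist_force: [-0.9, -0.1, -0.9]
gripper_width: 0.0853
```

Emit:
send_rows([
  {"jaw":0,"travel":[0,0,20],"rot":[0,0,0]},
  {"jaw":0,"travel":[0,0,55],"rot":[0,0,0]},
  {"jaw":0,"travel":[0,0,90],"rot":[0,0,0]},
  {"jaw":0,"travel":[0,0,120],"rot":[0,0,0]},
  {"jaw":0,"travel":[0,0,120],"rot":[0,0,0]},
])

```text
t: 18.67
eef_pos: [0.443, 0.1388, 0.1546]
ee_rot: [2.541, 1.838, 0.016]
wrist_force: [1.5, 0.4, 0.8]
gripper_width: 0.0856
```

```bash
python3 -c "
from h import *
im,m=snap('w16')
cv2.imwrite('pics/w16c.png',cv2.resize(im[110:290,190:380],None,fx=3,fy=3,interpolation=2))"
```

```text
t 18.67 tcp [443.  138.8 154.6] rot [2.541 1.838 0.016] w 85.6 F [1.5 0.4 0.8] q [ 0.13 -0.09  2.03  0.    1.19  0.45]
```

View pics/w16c.png

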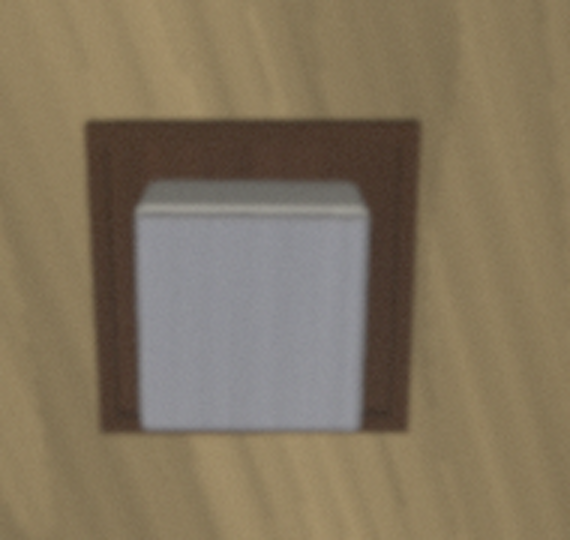

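```bash
python3 -c "
from h import *
quad('w16',[(136,212),(369,212),(360,430),(141,430)],.044,3,[190,110])
quad('w16',[(86,121),(420,121),(407,432),(102,432)],.009,3,[190,110])"
```

```text
centre [438.7 137.8] yaw_y -19.05 yaw_x -18.43 len x,y [53.2 54.2]
jaw yaw -18.25 tcp [443.  138.8 154.6]
centre [439.  137.3] yaw_y -18.25 yaw_x -18.41 len x,y [85.1 86.4]
jaw yaw -18.25 tcp [443.  138.8 154.6]
```

Emit:
send_rows([
  {"jaw":0,"travel":[25,-18,10],"rot":[0,0,0.7]},
  {"jaw":0,"travel":[55,-40,20],"rot":[0,0,1.5]},
  {"jaw":0,"travel":[85,-62,20],"rot":[0,0,2.4]},
  {"jaw":0,"travel":[115,-84,20],"rot":[0,0,3.3]},
  {"jaw":0,"travel":[145,-106,20],"rot":[0,0,4.2]},
])

```text
t: 19.13
eef_pos: [0.5841, 0.0311, 0.1662]
ee_rot: [-2.162, -2.277, 0.002]
wrist_force: [0.4, 1.2, -0.6]
gripper_width: 0.0855
```

Emit:
send_rows([
  {"jaw":0,"travel":[25,-20,0],"rot":[0,0,0.15]},
  {"jaw":0,"travel":[48,-34,0],"rot":[0,0,0.15]},
  {"jaw":0,"travel":[48,-34,0],"rot":[0,0,0.15]},
  {"jaw":0,"travel":[48,-34,0],"rot":[0,0,0.15]},
])

```text
t: 19.47
eef_pos: [0.6312, -0.0026, 0.1654]
ee_rot: [-2.153, -2.284, 0.003]
wrist_force: [0.7, 0.8, -0.8]
gripper_width: 0.0854
```

```bash
python3 -c "
from h import *
im,m=snap('w17')"
```

```text
t 19.47 tcp [631.2  -2.6 165.4] rot [-2.153 -2.284  0.003] w 85.4 F [ 0.7  0.8 -0.8] q [-0.13  0.3   1.58  0.    1.26 -0.19]
```

View pics/w17.png

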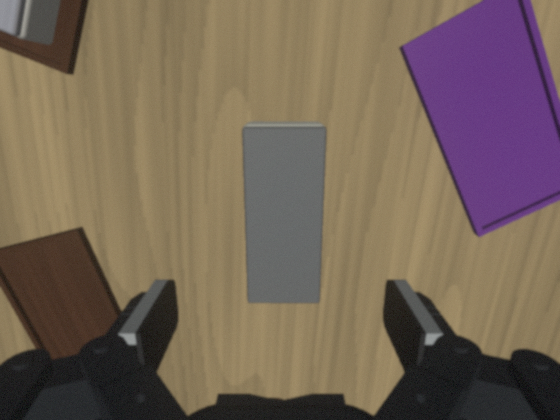

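The box sits within 0.5 mm of its tray's centre and is squared up. The keeper lid corners here are about (243,127), (326,127), (320,303), (248,303).

```bash
python3 -c "
from h import *
quad('w17',[(243,127),(326,127),(320,303),(248,303)],.045,1,[0,0])
meas('w17',[(283,200)],z=.045,fn=lambda im:(abs(im[:,:,0]-im[:,:,2])<12)&(im.max(2)>80)&(im.max(2)<130))"
```

```text
centre [634.2 -11.9] yaw_y 3.46 yaw_x 3.48 len x,y [ 57.  137.2]
jaw yaw 3.39 tcp [631.2  -2.6 165.4]
(283, 200) bbox [243 126  83 176] rect [633.6 -10.7] [ 56.3 136.2] 3.4 centroid [633.6 -10.7] eqdiam 98.6
```

Emit:
send_rows([
  {"jaw":0,"travel":[2.5,-8.5,-25],"rot":[0,0,0]},
  {"jaw":0,"travel":[2.5,-8.5,-60],"rot":[0,0,0]},
  {"jaw":0,"travel":[2.5,-8.5,-90],"rot":[0,0,0]},
  {"jaw":0,"travel":[2.5,-8.5,-110],"rot":[0,0,0]},
  {"jaw":0,"travel":[2.5,-8.5,-120],"rot":[0,0,0]},
])

```text
t: 19.93
eef_pos: [0.63, -0.0087, 0.0435]
ee_rot: [-2.147, -2.285, 0.006]
wrist_force: [-0.4, -0.7, -1.0]
gripper_width: 0.0853
```

Emit:
send_rows([
  {"jaw":0,"travel":[0,0,-10],"rot":[0,0,0]},
  {"jaw":0.1,"travel":[0,0,-17],"rot":[0,0,0]},
  {"jaw":0.1,"travel":[0,0,-20],"rot":[0,0,0]},
  {"jaw":0.1,"travel":[0,0,-20],"rot":[0,0,0]},
])

```text
t: 20.27
eef_pos: [0.6343, -0.0101, 0.028]
ee_rot: [2.152, 2.288, 0.0]
wrist_force: [-0.4, -0.1, 0.3]
gripper_width: 0.0772
```

```bash
python3 -c "
from h import *
im,m=snap('w18')"
```

```text
t 20.27 tcp [634.3 -10.1  28. ] rot [2.152 2.288 0.   ] w 77.2 F [-0.4 -0.1  0.3] q [-0.14  0.48  1.64 -0.    1.02 -0.2 ]
```

View pics/w18.png

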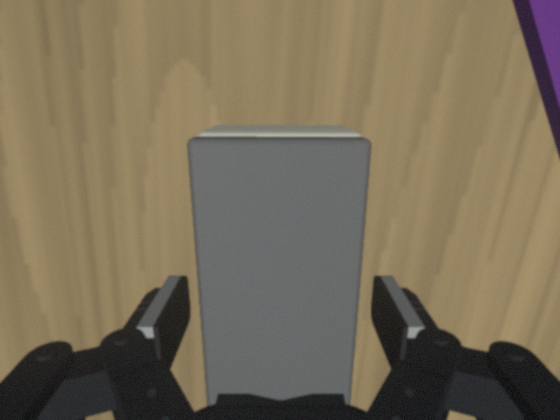

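The keeper, x 190–370 at its far end, is centred and parallel between the pads. I grip and lift.

Emit:
send_rows([
  {"jaw":0.15,"travel":[0,-1,-3.5],"rot":[0,0,0]},
  {"jaw":1,"travel":[0,-1,-3.5],"rot":[0,0,0]},
  {"jaw":1,"travel":[0,-1,-3.5],"rot":[0,0,0]},
  {"jaw":1,"travel":[0,-1,-3.5],"rot":[0,0,0]},
])

```text
t: 20.65
eef_pos: [0.6348, -0.0115, 0.0252]
ee_rot: [2.152, 2.287, 0.001]
wrist_force: [0.4, -0.0, 2.6]
gripper_width: 0.0587
```

Emit:
send_rows([
  {"jaw":1,"travel":[0,0,4],"rot":[0,0,0]},
  {"jaw":1,"travel":[0,0,15],"rot":[0,0,0]},
  {"jaw":1,"travel":[0,0,40],"rot":[0,0,0]},
  {"jaw":1,"travel":[0,0,65],"rot":[0,0,0]},
  {"jaw":1,"travel":[0,0,75],"rot":[0,0,0]},
])

```text
t: 21.07
eef_pos: [0.636, -0.0115, 0.1034]
ee_rot: [2.15, 2.285, 0.004]
wrist_force: [1.8, -0.7, -1.8]
gripper_width: 0.0588
```

Emit:
send_rows([
  {"jaw":1,"travel":[-20,-13,5],"rot":[0,0,0.4]},
  {"jaw":1,"travel":[-50,-33,5],"rot":[0,0,0.9]},
  {"jaw":1,"travel":[-80,-52,5],"rot":[0,0,1.4]},
  {"jaw":1,"travel":[-110,-72,5],"rot":[0,0,1.9]},
  {"jaw":1,"travel":[-140,-92,5],"rot":[0,0,2.4]},
])

```text
t: 21.48
eef_pos: [0.4924, -0.1037, 0.104]
ee_rot: [-1.898, -2.503, 0.0]
wrist_force: [0.1, -0.8, -1.7]
gripper_width: 0.0585
```

Emit:
send_rows([
  {"jaw":1,"travel":[-25,-17,0],"rot":[0,0,0.38]},
  {"jaw":1,"travel":[-45,-30,0],"rot":[0,0,0.38]},
  {"jaw":1,"travel":[-51,-33,0],"rot":[0,0,0.38]},
  {"jaw":1,"travel":[-51,-33,0],"rot":[0,0,0.38]},
  {"jaw":1,"travel":[-51,-33,0],"rot":[0,0,0.38]},
])

```text
t: 21.9
eef_pos: [0.4435, -0.1364, 0.1046]
ee_rot: [1.861, 2.53, 0.001]
wrist_force: [0.5, 0.6, -1.6]
gripper_width: 0.0591
```

```bash
python3 -c "
from h import *
im,m=snap('w19');snap('c19','scene');snap('s19','side')
a=load('pics/c19.png')[130:280,180:380];b=load('pics/s19.png')[150:300,230:430]
cv2.imwrite('pics/cs19.png',np.hstack([cv2.resize(a,None,fx=2,fy=2),cv2.resize(b,None,fx=2,fy=2)]))"
```

```text
t 21.9 tcp [ 443.5 -136.4  104.6] rot [1.861e+00 2.530e+00 1.000e-03] w 59.1 F [ 0.5  0.6 -1.6] q [-0.47 -0.01  2.06  0.    1.09 -0.77]
t 21.95 tcp [ 444.  -136.2  104.6] rot [1.860e+00 2.531e+00 1.000e-03] w 58.9 F [ 0.4  0.  -3.1] q [-0.47 -0.01  2.06  0.    1.09 -0.77]
t 22.0 tcp [ 444.1 -136.   104.6] rot [1.859e+00 2.531e+00 1.000e-03] w 58.9 F [ 0.6  0.8 -3. ] q [-0.47 -0.01  2.06  0.    1.09 -0.77]
```

View pics/w19.png

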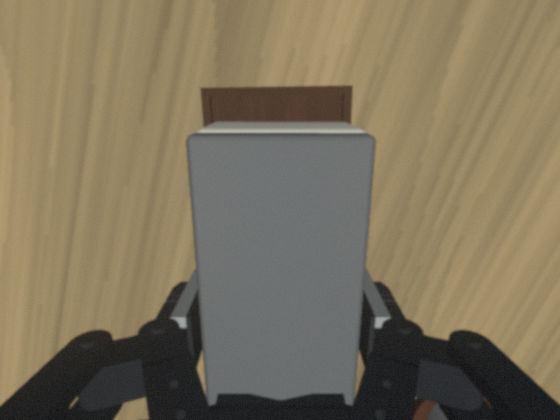

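View pics/cs19.png

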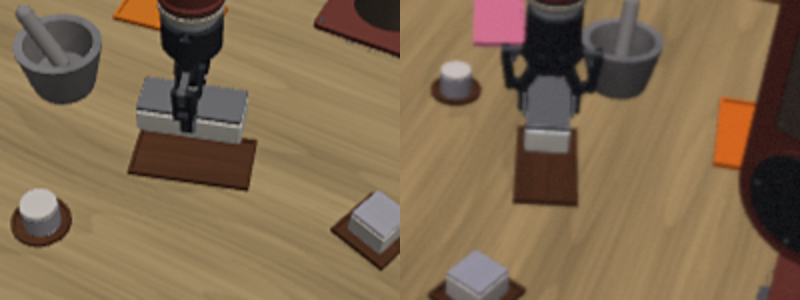

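The tray's far edge runs from (202,88) to (352,86). The keeper hovers over the tray, level in both room views.

```bash
python3 -c "
from h import *
m,o=pickle.load(open('pics/w19.pkl','rb'))
im=load('pics/w19.png');g=im.max(2).astype(int)
# top edge subpixel per column
xs=np.arange(215,340,5);ys=[]
for x in xs:
    c=g[70:110,x-1:x+2].mean(1);d=np.diff(c);ys.append(70.5+d.argmin())
p=np.polyfit(xs,ys,1);print(p,ys)
L=[(202,np.polyval(p,202)),(352,np.polyval(p,352))]
P=plane('wrist',L,.009,m)[:,:2]*1000;e=P[1]-P[0];yaw=np.arctan2(e[1],e[0]);print(P,np.degrees(yaw),np.linalg.norm(e))
u=np.array([-np.sin(yaw),np.cos(yaw)]);print('centre',P.mean(0)-85*u)
K=plane('wrist',[(189,137),(374,137)],o['eef_pos'][2]+.020,m)[:,:2]*1000;print('keeper edge',K,np.degrees(np.arctan2(*(K[1]-K[0])[::-1])), 'c',K.mean(0)-69*np.array([-.3,.954]))
r=o['ee_rot'];a=r[:2]/np.linalg.norm(r[:2]);print('jaw yaw',np.degrees(np.arctan2(2*a[1]**2-1,2*a[0]*a[1])))
"
```

```text
[-1.400e-02  9.031e+01] [np.float64(87.5), np.float64(87.5), np.float64(87.5), np.float64(86.5), np.float64(87.5), np.float64(86.5), np.float64(86.5), np.float64(86.5), np.float64(86.5), np.float64(86.5), np.float64(86.5), np.float64(86.5), np.float64(86.5), np.float64(86.5), np.float64(86.5), np.float64(86.5), np.float64(86.5), np.float64(86.5), np.float64(86.5), np.float64(86.5), np.float64(85.5), np.float64(85.5), np.float64(85.5), np.float64(85.5), np.float64(85.5)]
[[374.34884996 -70.01811605]
 [458.70765637 -42.43951153]] 18.103618200645567 88.75239515649886
centre [ 442.94085173 -137.0209832 ]
keeper edge [[397.11418818 -79.73705023]
 [450.00178428 -63.22677273]] 17.337149627144335 c [ 444.25798623 -137.30791148]
jaw yaw 17.322037380631812
```

Emit:
send_rows([
  {"jaw":1,"travel":[-0.5,0,-15],"rot":[0,0,0.1]},
  {"jaw":1,"travel":[-0.5,0,-32],"rot":[0,0,0.1]},
  {"jaw":1,"travel":[-0.5,0,-48],"rot":[0,0,0.1]},
  {"jaw":1,"travel":[-0.5,0,-56],"rot":[0,0,0.1]},
  {"jaw":1,"travel":[-0.5,0,-58],"rot":[0,0,0.1]},
])

```text
t: 22.47
eef_pos: [0.4418, -0.1352, 0.0445]
ee_rot: [-1.846, -2.538, 0.001]
wrist_force: [-1.1, -0.6, -2.4]
gripper_width: 0.0587
```

Emit:
send_rows([
  {"jaw":1,"travel":[0,0,0],"rot":[0,0,0]},
  {"jaw":1,"travel":[0,0,0],"rot":[0,0,0]},
])

```text
t: 22.63
eef_pos: [0.4433, -0.1364, 0.0468]
ee_rot: [1.848, 2.54, 0.0]
wrist_force: [0.7, 0.1, -2.7]
gripper_width: 0.059
```

```bash
python3 -c "
from h import *
im,m=snap('w20')"
```

```text
t 22.63 tcp [ 443.3 -136.4   46.8] rot [1.848 2.54  0.   ] w 59.0 F [ 0.7  0.1 -2.7] q [-0.47  0.09  2.09  0.    0.97 -0.78]
```

View pics/w20.png

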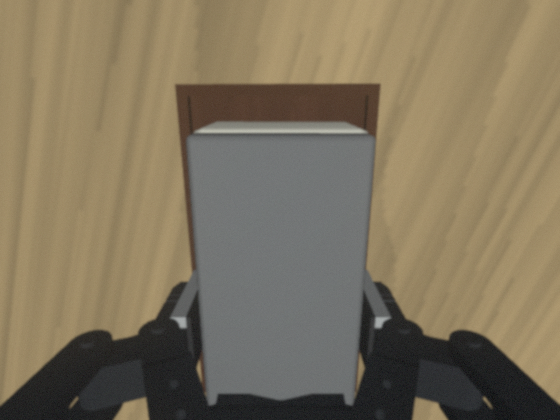

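```bash
python3 -c "
from h import *
m,o=pickle.load(open('pics/w20.pkl','rb'))
P=plane('wrist',[(177,85),(379,84.5)],.009,m)[:,:2]*1000;e=P[1]-P[0];yaw=np.arctan2(e[1],e[0]);print(P,np.degrees(yaw),np.linalg.norm(e))
u=np.array([-np.sin(yaw),np.cos(yaw)]);print('centre',P.mean(0)-85*u)
K=plane('wrist',[(190,137),(374,137)],o['eef_pos'][2]+.020,m)[:,:2]*1000;print('keeper', 'c',K.mean(0)-69*u)"
```

```text
[[374.30764277 -70.43506017]
 [458.55262269 -42.93759732]] 18.07662202212527 88.61899967905657
centre [ 442.80466133 -137.49093406]
keeper c [ 444.2131361  -137.20702976]
```

Tray centre is (443,-137.3) and the keeper (444,-137.2), so I shift 1 mm and lower.

Emit:
send_rows([
  {"jaw":1,"travel":[-1,-0.3,-6],"rot":[0,0,0.03]},
  {"jaw":1,"travel":[-1,-0.3,-12],"rot":[0,0,0.03]},
  {"jaw":1,"travel":[-1,-0.3,-16],"rot":[0,0,0.03]},
  {"jaw":1,"travel":[-1,-0.3,-16],"rot":[0,0,0.03]},
])

```text
t: 23.02
eef_pos: [0.441, -0.1364, 0.0293]
ee_rot: [-1.845, -2.541, 0.0]
wrist_force: [0.1, 0.4, -1.9]
gripper_width: 0.0589
```

Emit:
send_rows([
  {"jaw":1,"travel":[0,0,-1],"rot":[0,0,0]},
  {"jaw":1,"travel":[0,0,-2],"rot":[0,0,0]},
  {"jaw":1,"travel":[0,0,-2],"rot":[0,0,0]},
])

```text
t: 23.27
eef_pos: [0.4414, -0.1366, 0.0291]
ee_rot: [-1.845, -2.541, 0.001]
wrist_force: [-5.1, 1.8, 8.0]
gripper_width: 0.0589
```

Contact at 8 N. I release and lift.

Emit:
send_rows([
  {"jaw":1,"travel":[0,0,0.5],"rot":[0,0,0]},
  {"jaw":0.2,"travel":[0,0,0.5],"rot":[0,0,0]},
  {"jaw":0.1,"travel":[0,0,0.5],"rot":[0,0,0]},
  {"jaw":0,"travel":[0,0,1],"rot":[0,0,0]},
  {"jaw":0,"travel":[0,0,3],"rot":[0,0,0]},
])

```text
t: 23.68
eef_pos: [0.4415, -0.1366, 0.0311]
ee_rot: [-1.846, -2.542, 0.0]
wrist_force: [0.1, 0.5, -0.0]
gripper_width: 0.0853
```

Emit:
send_rows([
  {"jaw":0,"travel":[0,0,20],"rot":[0,0,0]},
  {"jaw":0,"travel":[0,0,55],"rot":[0,0,0]},
  {"jaw":0,"travel":[0,0,95],"rot":[0,0,0]},
  {"jaw":0,"travel":[0,0,130],"rot":[0,0,0]},
  {"jaw":0,"travel":[0,0,160],"rot":[0,0,0]},
])

```text
t: 24.1
eef_pos: [0.4421, -0.1369, 0.1942]
ee_rot: [1.844, 2.54, 0.001]
wrist_force: [0.9, -0.2, 0.7]
gripper_width: 0.0854
```

Emit:
send_rows([
  {"jaw":0,"travel":[0,0,20],"rot":[0,0,0]},
  {"jaw":0,"travel":[0,0,20],"rot":[0,0,0]},
  {"jaw":0,"travel":[0,0,20],"rot":[0,0,0]},
  {"jaw":0,"travel":[0,0,20],"rot":[0,0,0]},
])

```text
t: 24.43
eef_pos: [0.4411, -0.1364, 0.2104]
ee_rot: [-1.845, -2.541, 0.0]
wrist_force: [0.5, 1.4, -0.8]
gripper_width: 0.0852
```

```bash
python3 -c "
from h import *
im,m=snap('w21');snap('c21','scene');snap('s21','side')"
```

```text
t 24.43 tcp [ 441.1 -136.4  210.4] rot [-1.845 -2.541  0.   ] w 85.2 F [ 0.5  1.4 -0.8] q [-0.47 -0.15  1.97 -0.    1.32 -0.79]
t 24.48 tcp [ 440.8 -136.2  209.8] rot [-1.844e+00 -2.540e+00  1.000e-03] w 85.5 F [ 0.5 -0.4 -0.4] q [-0.47 -0.15  1.98 -0.    1.32 -0.79]
t 24.53 tcp [ 440.6 -136.2  209.5] rot [-1.844e+00 -2.540e+00  1.000e-03] w 85.5 F [0.  0.2 0.2] q [-0.47 -0.15  1.98  0.    1.32 -0.79]
```

View pics/w21.png

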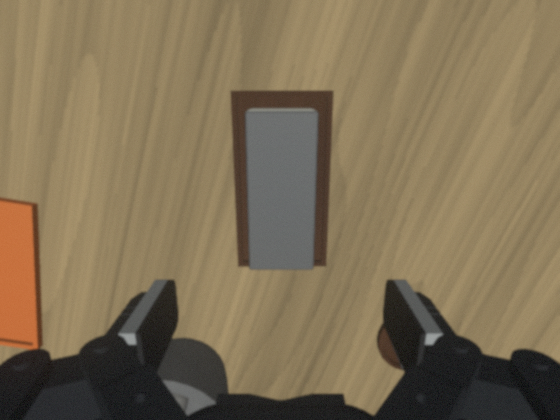

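View pics/c21.png

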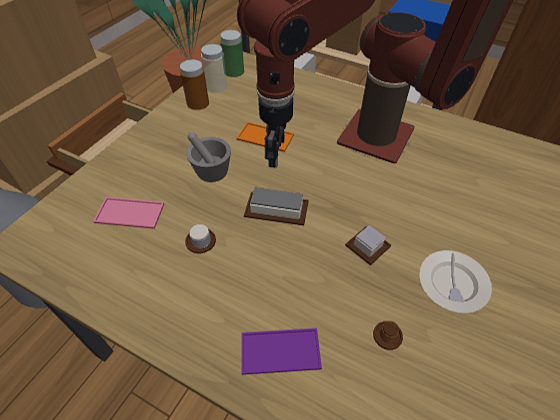

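View pics/s21.png

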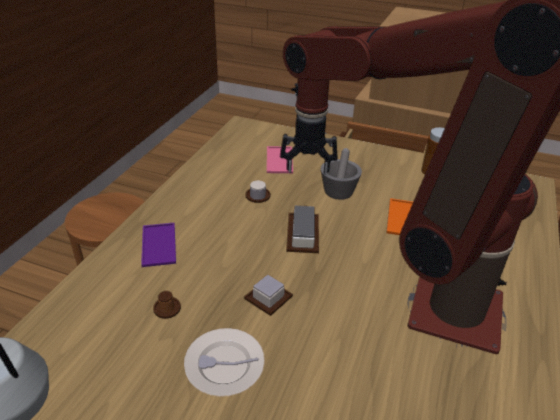

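All four containers stand in their trays, and the mortar and plates sit at unchanged pixels: (209,158) and (455,280) in the scene view. Last numeric checks follow.

```bash
python3 -c "
from h import *
quad('w21',[(246.5,110),(318,110),(314,270),(250,270)],.049,1,[0,0])
quad('w21',[(231,91),(333,91),(326,266),(238,266)],.009,1,[0,0])
a=load('pics/c21.png')[305:365,355:425];b=load('pics/w7.png')[95:195,240:345];c=load('pics/s21.png')[280:325,140:192]
cv2.imwrite('pics/pot.png',np.hstack([cv2.resize(x,(260,260),interpolation=2) for x in(a,b,c)]))
for n,c in(('scene','c21'),('side','s21')):
    A=load(f'pics/{n}0.png').astype(int);B=load(f'pics/{c}.png').astype(int);D=abs(A-B).max(2)
    for nm,(x,y) in {'scene':{'mortar':(209,158),'plates':(455,280)},'side':{'mortar':(340,180),'plates':(225,360)}}[n].items(): print(n,nm,(D[y-30:y+30,x-30:x+30]>25).mean().round(3))
"
```

```text
centre [ 442.6 -136.5] yaw_y 18.07 yaw_x 18.07 len x,y [ 56.7 138.7]
jaw yaw 18.04 tcp [ 441.1 -136.4  210.4]
centre [ 443.  -137.3] yaw_y 18.15 yaw_x 18.07 len x,y [ 89.5 169.2]
jaw yaw 18.04 tcp [ 441.1 -136.4  210.4]
scene mortar 0.0
scene plates 0.0
side mortar 0.077
side plates 0.0
```

View pics/pot.png

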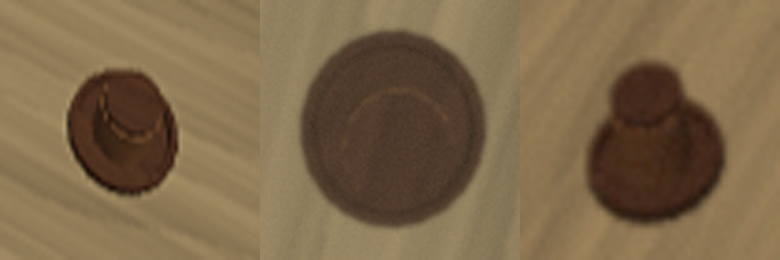

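The pot is upright and inside its tray in three views. I hand in.

```bash
python3 -c "
from workcell import arm
print(arm.close_job())"
```

```text
the job is handed in; nothing more can be done
None
```

I took the stack apart from the top down. The pot, tin, square box and long keeper each went into their own tray before I reached for the next. The job was handed in at about 24.5 s, and the wrist-force readings I took during the work peaked at about 13 N.

| Container | Last check |
|---|---|
| Small pot | Upright and inside its tray in three views; fit checked by eye only |
| Round tin | Upright and inside its tray in the views; fit checked by eye only |
| Square box | About 0.6 mm from its tray's centre; yaw within 0.1° by one pair of sides, 0.8° by the other |
| Long keeper | About 0.9 mm from its tray's centre; yaw within 0.1° |

- **Mortar and plates:** Both are unchanged pixel for pixel in the scene view. The side view differs by 8% around the mortar, which I put down to the gripper hanging in front of it in that picture.
- **Disagreement:** The scene and side cameras differed by up to about 10 mm on tray positions, so I relied on the wrist camera. Its views agreed within about 3 mm.

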